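Warm the polish tins

ROBOT

A 6-joint arm with a two-finger parallel gripper is mounted at the origin on the work surface. World frame = base frame: x ahead of the robot, y to its left, z up, the work surface at z = 0. Lengths are in mm, angles in degrees, forces in N, time in s.
With the tool pointing down it reaches from about 350 to 850 mm from the base axis. Payload 8.1 kg.
Tool frame: the origin (TCP) lies on the centre line of the jaws, within the pads' length; the fingertips stand 19 mm ahead of it and the grasp point (between the pads) is the TCP (r.tip_reach is the z of the fingertips in the tool frame, in mm); z points along the fingers, y is the line along which they close (so a half turn about z gives the same grasp; the last joint's range is limited). The gripper opens to 85 mm and grips with 20 to 120 N. Pads are 22 mm wide; open, the fingers measure 114 mm over their backs; the gripper's body (76 mm by 85 mm) begins 54 mm behind the grasp point. The pads swing forward as they close: fully open they stand 13 mm farther back than shut.
Start: joints at [65.008, 7.471, 85.268, -0, 87.261, -4.893], TCP at [206.168, 563.471, 250.292] pointing down, gripper open.
Joint ranges: [-169.43, 169.43], [-51.17, 129.36], [1.28, 143.12], [-76.62, 256.62], [0, 156.53], [-152.29, 152.29]. Speed limits (degrees/s): [136.94, 136.94, 159.86, 180, 180, 180].

INTERFACE

Orientations are given as [roll, pitch, yaw] about the fixed x, y, z axes, in that order (R = Rz(yaw) Ry(pitch) Rx(roll)).
In Python, from bench import r gives the robot as it stands. The module is installed in compiled form; this text tells all that it offers.
- The arm moves only by the shell command python3 -m handwheel 'ROWS' [FORCE]. ROWS is JSON, a list of rows, each a list of 7 numbers: the shift along the tool's x, y, z in m, then the turn, a rotation vector about the tool's x, y, z in degrees, then the finger opening in m, from 0 to 0.0854. In form: [[tx, ty, tz, ax, ay, az, claw], ...]. A call has 1 to 8 rows; each row shifts and turns the commanded pose from where the row before left it, along the tool's axes as they then stand; what a row does not reach is not made up. A row lasts 1/12 s, in which the tool goes at most 41.7 mm and 7.16 degrees, less where a joint would pass 70% of its speed; a pose out of reach is approached as far as the arm can. A call with a gripper value outside its range is refused whole. The fingers move at their own pace and stop on an object; FORCE is the grip in N (left out, the last holds). Time passes only in rows, so rows that do not move let the fingers close. It gives the time, the measured TCP pose, the force, the opening and the grip force at its end, in the units of the state.
- r.sense(): the state, without advancing time (a new reading comes with each control period).
- r.snapshot(name): name is "scene" or "top"; returns (picture, depth): 420x560x3 uint8, blue, green, red; 420x560 float32, mm along the optical axis (not along the pixel's ray), 0 where there is no reading.
- r.calibration(name): a dict with "vfov" (degrees; the focal length in pixels is half the picture's height over the tangent of half this angle, whatever the lens; pixels are square), "cx", "cy" (the principal point, pixels), "dist" ([k1, k2, p1, p2, k3] as OpenCV has them; the pictures are not rectified), "rvec" (rotation vector, rad) and "tvec" (3), from world to camera coordinates, as OpenCV has them. Camera axes: x right, y down, z forward; pixel columns grow to the right and rows downward; lengths in mm; the calibration is good to about 2 mm. A picture is of the moment at which its call begins. calibration takes no time and is no camera call.
- r.hand_in(): hands the job in; it is judged then, once.
The state is a dict: "time": time; "joint_pos": joint angles; "qd": joint speeds; "joint_efforts": joint torques, N m; "tool_pos": TCP position; "tcp_rot": TCP orientation; "ft_force": force on the tool from outside, world axes, zero at the start; "wrist_torque": the same for the moment, N m; "finger_gap": finger opening in mm; "grip_force": force on a finger pad.
Only numpy, scipy, OpenCV 4.12 (cv2) and the standard library are available. Lean on these libraries where they do the work, as an engineer would, in place of code of your own. Each camera call takes 0.05 s, during which the arm holds its last target. There are 200 camera calls.

TASK

The polish has gone hard in the cold, so warm it: lift the cover of the tin warmer gently back onto its stop, put every flat round polish tin from the bench side by side, flat, on the warmer's floor, and then lower the cover gently until it is fully shut. Once it is shut, turn the knob clockwise until its pointer faces the white dash at the front, and then slide the lock fully home over the knob. Leave the glass jar and the bottle where they stand.

Things in the scene. Friction and masses are not known exactly. Their poses are not given: they have to be found in the camera images.
- warmer: Grey tin warmer, fixed: an open box 150 (x) x 260 (y) x 62 high with a hinged cover, and on its +y side a control pod (y 130 to 250, x -85 to 85, top z = 60). Origin: centre of the box's underside; -x is its front, towards the robot. Floor at z = 5, walls 5 thick, clear room 140 (x) x 250 (y): four tins fit in a row along y at 60 pitch, with finger room fore and aft.
- cover (a joint): Cover angle (rad): 0 shut, 1.65 on its open stop, just past upright. May start up to 0.2 ajar. A friction hinge holds it at any angle; 2 to 4 N at the bar lifts it, 1 to 3 N lowers it. Open, it stands above the back wall: enter the box from the front. Gently: slower than 1.2 rad/s (0.2 m/s at the bar) in the last 0.12 rad before either stop.
- cover_bar (a point): Middle of the cover's steel grip bar: round, 12 thick, 110 long, parallel to the warmer's y, 45 in front of the cover's front edge and in the cover's plane (39 clear gap). At any cover angle it can be pinched from above, fingers closing fore and aft (warmer x); it turns between the pads. Height 68 when shut, about 258 when open. Axes turn with the cover.
- cover_hinge (a point): Point on the cover's hinge axis (parallel to the warmer's y), midway along the back rim: warmer frame (75, 0, 64). Opening carries the bar up and back about it. In the cover's axes (those of the warmer when shut) the bar is at (-195, 0, 4) from here.
- knob (a joint): Angle of the regulator knob (rad), growing clockwise seen from above; friction (0.03 N m) holds it. Range 0 to 2.4; starts between 0 and 0.5 (pointer towards the warmer's -y). At 1.4 the pointer faces the white dash, straight to the front (warmer -x); set it to 1.4 within 0.15.
- knob_grip (a point): On the knob's vertical axis at grip height: warmer frame (-45, 195, 86). Black disc 40 across (z 60 to 72) with an upright straight bar across it, 10 thick, 42 long, z 72 to 96; a white line on its top marks the pointer end. The bar points (centre to pointer) to warmer yaw pi + 1.4 - (joint knob); the point's own x axis is not the bar.
- lock (a joint): Travel of the knob lock (m): 0 parked behind the knob, growing to the front (warmer -x) to 0.065 fully home (over 0.058 counts). Starts up to 0.008. Friction of 1.5 N holds it. A dark steel block with two forward tines, 18 apart inside, which pass either side of the knob's bar once the pointer faces the dash.
- lock_fin (a point): Centre of the lock's upright black grip fin, 26 (x) x 10 (y) x 30, foot at z = 78, top at z = 108. This point is at warmer (67, 195, 96) when parked and (2, 195, 96) when home. Pinch it across y from above, or push its back face forward.
- tin1: Flat round aluminium polish tin, 54 across, 22 high, about 70 g, lying flat on the bench; origin at its middle (11 above what it lies on), z its round axis. Three or four such tins, all alike, are present; the others are absent. It may lie either way up in the warmer.
- tin2: Flat round aluminium polish tin, 54 across, 22 high, about 70 g, lying flat on the bench; origin at its middle (11 above what it lies on), z its round axis. Three or four such tins, all alike, are present; the others are absent. It may lie either way up in the warmer.
- tin3: Flat round aluminium polish tin, 54 across, 22 high, about 70 g, lying flat on the bench; origin at its middle (11 above what it lies on), z its round axis. Three or four such tins, all alike, are present; the others are absent. It may lie either way up in the warmer.
- tin4: Flat round aluminium polish tin, 54 across, 22 high, about 70 g, lying flat on the bench; origin at its middle (11 above what it lies on), z its round axis. Three or four such tins, all alike, are present; the others are absent. It may lie either way up in the warmer.
- jar: Small glass jar with steel screw lid, 46 across, 50 high, among the tins; origin centre of underside. Not to be moved (more than 50 mm) or tipped.
- bottle: White plastic bottle, 48 across, 120 high, standing left of the warmer; origin centre of underside. Not to be moved (more than 50 mm).
There are look-alikes about, which are no part of the job. What is shaped like the tin3 but pink or red is not meant.

How it is judged (in metres and radians):
On the way, in this order (a step that is already met when the one before it is completed fails the run):
1. the cover is lifted back onto its open stop (value of joint cover above 1.58 rad), for 0.2 s.
2. every tin lies flat on the warmer's floor, let go (x of tin1 in the frame of warmer between -0.072 and 0.072 m and y of tin1 in the frame of warmer between -0.127 and 0.127 m and z of tin1 in the frame of warmer between 0.01 and 0.022 m and angle between the z axis of each of tin1, tin2, tin3, tin4 and the z axis of warmer, either way round below 0.2 rad and x of tin2 in the frame of warmer between -0.072 and 0.072 m and y of tin2 in the frame of warmer between -0.127 and 0.127 m and z of tin2 in the frame of warmer between 0.01 and 0.022 m and x of tin3 in the frame of warmer between -0.072 and 0.072 m and y of tin3 in the frame of warmer between -0.127 and 0.127 m and z of tin3 in the frame of warmer between 0.01 and 0.022 m and x of tin4 in the frame of warmer between -0.072 and 0.072 m and y of tin4 in the frame of warmer between -0.127 and 0.127 m and z of tin4 in the frame of warmer between 0.01 and 0.022 m and linear speed of each of tin1, tin2, tin3, tin4 below 0.05 m/s and contact force between the fingers and tin1 below 0.3 N and contact force between the fingers and tin2 below 0.3 N and contact force between the fingers and tin3 below 0.3 N and contact force between the fingers and tin4 below 0.3 N), for 0.3 s.
3. the cover is fully shut with the tins inside (value of joint cover below 0.04 rad and x of tin1 in the frame of warmer between -0.072 and 0.072 m and y of tin1 in the frame of warmer between -0.127 and 0.127 m and z of tin1 in the frame of warmer between 0.01 and 0.022 m and angle between the z axis of each of tin1, tin2, tin3, tin4 and the z axis of warmer, either way round below 0.2 rad and x of tin2 in the frame of warmer between -0.072 and 0.072 m and y of tin2 in the frame of warmer between -0.127 and 0.127 m and z of tin2 in the frame of warmer between 0.01 and 0.022 m and x of tin3 in the frame of warmer between -0.072 and 0.072 m and y of tin3 in the frame of warmer between -0.127 and 0.127 m and z of tin3 in the frame of warmer between 0.01 and 0.022 m and x of tin4 in the frame of warmer between -0.072 and 0.072 m and y of tin4 in the frame of warmer between -0.127 and 0.127 m and z of tin4 in the frame of warmer between 0.01 and 0.022 m), for 0.2 s.
4. the knob's pointer faces the dash (value of joint knob between 1.25 and 1.55 rad and value of joint cover below 0.04 rad), for 0.2 s.
5. the lock is slid home over the knob (value of joint knob between 1.25 and 1.55 rad and value of joint lock above 0.058 m), for 0.2 s.
At the end, for the whole second after the job is handed in: Every tin present lies flat (within 0.2 rad) on the warmer's floor, at rest; the cover is shut (under 0.04 rad); the knob is at 1.4 within 0.15 rad; the lock is home (over 58 mm) (all of step 3 and all of step 5 and linear speed of each of tin1, tin2, tin3, tin4 below 0.05 m/s); the robot touches nothing.
It fails at once if the cover hits its shut stop hard (over 1.2 rad/s in the last 0.12 rad) (value of joint cover below 0.12 rad and velocity of joint cover below -1.2 rad/s).
It fails at once if the cover hits its open stop hard (over 1.2 rad/s in the last 0.12 rad) (value of joint cover above 1.53 rad and velocity of joint cover above 1.2 rad/s).
It fails at once if the glass jar is tipped over (angle between jar's own z axis and vertical above 0.6 rad).
It fails at once if the jar or the bottle is moved more than 50 mm (distance of any of jar, bottle from where it was at the start of the episode above 0.05 m).
Of tin1, tin2, tin3, tin4 only 3 to 4 are there at a start; the rules pass over those that are not, and their reading is None.
At some moment in a run one of tin1, tin2, tin3, tin4 may be knocked a few centimetres aside while the robot is not near it.
Once in a run the grip may slacken for a moment while it holds something.
It also fails if it takes over 208 s, if anything falls off the work surface, if the arm or the gripper's body presses on something with over 40 N, if the wrist force passes 120 N, or if a joint passes its speed limit or range.

## Working session

There is one attempt and no reset: what is moved stays moved. The work goes in short steps, Python scripts to look and compute and a shell command to move; the robot and the scene stay as the last step left them, time stands still between calls to the robot, and variables do not carry over. Pictures are saved under pics/ and viewed, at most 14 in all, crops included, and the job is handed in when it is done.

```bash
mkdir -p pics; cat > h.py <<'E'
import numpy as np, cv2
from bench import r
def cam(n):
    c=r.calibration(n); f=210/np.tan(np.radians(c["vfov"])/2)
    K=np.array([[f,0,c["cx"]],[0,f,c["cy"]],[0,0,1.]]); R=cv2.Rodrigues(np.array(c["rvec"],float))[0]
    return K,np.array(c["dist"],float),R,np.array(c["tvec"],float).ravel()
def ray(n,uv,z):
    K,d,R,t=cam(n); p=cv2.undistortPoints(np.array(uv,float).reshape(-1,1,2),K,d).reshape(-1,2)
    D=np.c_[p,np.ones(len(p))]@R; C=-R.T@t
    return C+D*((z-C[2])/D[:,2])[:,None]
def proj(n,P):
    K,d,R,t=cam(n); return cv2.projectPoints(np.array(P,float).reshape(-1,1,3),cv2.Rodrigues(R)[0],t,K,d)[0].reshape(-1,2)
def cloud(n,depth):
    K,d,R,t=cam(n); v,u=np.mgrid[0:420,0:560]
    p=cv2.undistortPoints(np.c_[u.ravel(),v.ravel()].astype(float).reshape(-1,1,2),K,d).reshape(-1,2)
    X=np.c_[p,np.ones(len(p))]*depth.reshape(-1,1); return ((X-t)@R).reshape(420,560,3)
E
python3 - <<'E'
from h import *
for n in("scene","top"):
    im,d=r.snapshot(n); cv2.imwrite(f"pics/{n}0.png",im); np.save(n+"0.npy",d)
    c=r.calibration(n); print(n,c,-cam(n)[2].T@cam(n)[3])
print(r.sense())
E
```

```text
scene {'vfov': 54.74932761218791, 'cx': 284.0091462796803, 'cy': 213.29695719575145, 'dist': array([-0.06251189,  0.        ,  0.        ,  0.        ,  0.        ]), 'rvec': array([ 2.04473727,  0.83542967, -0.43823136]), 'tvec': array([-398.39634301, -135.85557485, 1475.24498649])} [1188.50992825 -643.23985553  726.09282617]
top {'vfov': 51.518939027179684, 'cx': 281.42405721933477, 'cy': 216.10724209044474, 'dist': array([0.02758805, 0.        , 0.        , 0.        , 0.        ]), 'rvec': array([ 2.16857848, -2.1136719 ,  0.18434697]), 'tvec': array([  -7.39875354,  556.49803684, 1353.28965954])} [ 330.61337683   17.45289454 1425.31677206]
{'time': 0.1, 'joint_pos': array([ 6.50076171e+01,  7.51301959e+00,  8.53229622e+01,  1.13471455e-03,
        8.72621081e+01, -4.89314566e+00]), 'qd': array([-0.05687057, -0.04448659, -0.12732979,  0.04457753,  0.07252566,
        0.04426539]), 'joint_efforts': array([ 1.25846014e-03, -5.70955288e+01, -5.01936543e+01, -1.29991354e-04,
        8.16535758e-03,  4.47256662e-05]), 'tool_pos': array([205.96397095, 563.04477333, 249.32671364]), 'tcp_rot': array([-1.79902364e+02, -9.49604004e-03,  1.59900699e+02]), 'ft_force': array([-0.83109268, -0.45430265,  0.17944342]), 'wrist_torque': array([ 0.00507645,  0.00524247, -0.0574443 ]), 'grip_force': 0.0, 'finger_gap': 85.1156285844602}
```

View pics/top0.png

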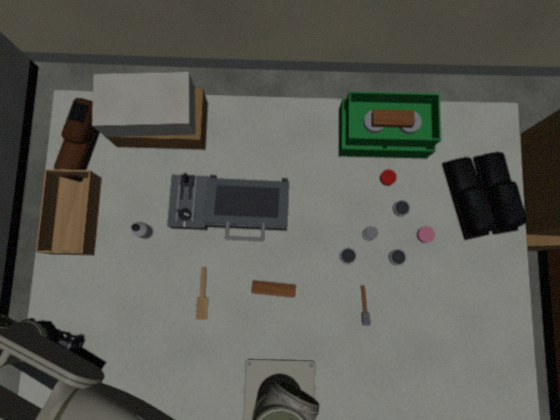

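View pics/scene0.png

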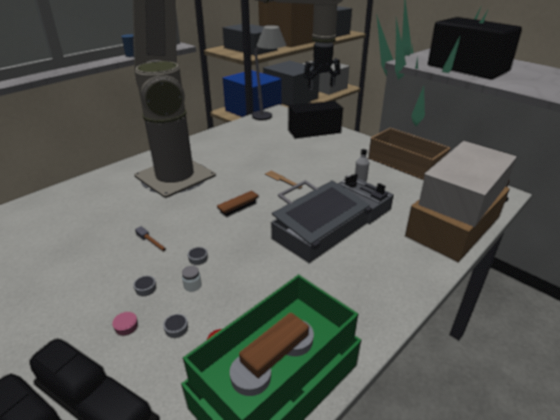

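Top view: the warmer is at (228,202), with its bar at (245,238) and pod at (185,200). There are three dark-topped round tins at (401,208), (348,256) and (398,257). The grey lid at (370,233) is the jar, because the scene view shows it is tall and glassy. Red (388,177) and pink (426,235) are decoys. The bottle is at (140,229). I'll confirm this in a crop and measure.

```bash
python3 - <<'E'
from h import *
im=cv2.imread("pics/top0.png"); s=cv2.imread("pics/scene0.png")
b=lambda a:cv2.convertScaleAbs(a,alpha=1.7)
A=cv2.resize(b(im[160:275,325:445]),(400,383),interpolation=2);B=cv2.resize(b(im[160:260,120:300]),(400,222),interpolation=2)
C=cv2.resize(b(s[165:265,260:400]),(400,286),interpolation=2);D=cv2.resize(b(s[235:350,90:240]),(400,307),interpolation=2)
L=np.vstack([A,np.zeros((600-383-200,400,3),np.uint8),cv2.resize(B,(400,200))]);R=np.vstack([C,D,np.zeros((7,400,3),np.uint8)])
cv2.imwrite("pics/crops.png",np.hstack([L,R]))
d=np.load("top0.npy"); P=cloud("top",d)
for u,v in[(401,208),(348,256),(398,257),(370,233),(426,235),(388,177),(140,229),(185,213),(185,178),(175,200),(205,203),(225,203),(245,203),(265,203),(205,180),(245,180),(285,200),(245,239)]:
    print((u,v),P[v,u].round(0),im[v,u])
# bodies in the tin area by height
H=P[...,2]; m=((H>12)&(H<70)).astype(np.uint8); m[:, :325]=0; m[:,442:]=0;m[:165]=0;m[300:]=0
n,l,st,c=cv2.connectedComponentsWithStats(m)
for i in range(1,n):
    if st[i,4]>30: q=P[l==i]; print(st[i],c[i].round(1),np.median(q,0).round(1),((q.max(0)+q.min(0))/2).round(1))
E
```

```text
(401, 208) [ 597. -384.   25.] [47 46 40]
(348, 256) [ 435. -210.   27.] [44 40 38]
(398, 257) [ 437. -372.   21.] [46 42 41]
(370, 233) [ 508. -276.   52.] [89 90 90]
(426, 235) [ 510. -463.   26.] [104  85 135]
(388, 177) [ 701. -343.   24.] [ 24  26 113]
(140, 229) [497. 439.  94.] [90 92 90]
(185, 213) [551. 306.  93.] [99 98 99]
(185, 178) [657. 308. 111.] [28 22 24]
(175, 200) [596. 346.  64.] [72 68 65]
(205, 203) [589. 251.  63.] [58 58 54]
(225, 203) [586. 184.  87.] [42 36 33]
(245, 203) [588. 122.  90.] [46 42 41]
(265, 203) [590.  60.  85.] [46 44 42]
(205, 180) [664. 254.  65.] [71 72 69]
(245, 180) [666. 126.  71.] [74 76 70]
(285, 200) [601.  -3.  88.] [66 64 59]
(245, 239) [473. 117. 103.] [93 91 91]
[380 170  17  16 212] [387.8 177.3] [ 700.4 -343.3   21.9] [ 699.9 -343.8   21.5]
[393 200  17  17 216] [401.  207.9] [ 597.6 -384.5   21.8] [ 598.2 -385.8   21.8]
[362 226  16  15 178] [369.8 233.4] [ 508.6 -276.1   48.6] [ 509.5 -279.    35.5]
[417 227  17  16 218] [425.4 234.3] [ 513.4 -462.3   21.9] [ 512.4 -462.9   20.7]
[340 248  17  17 222] [347.7 255.8] [ 436.1 -210.4   22.4] [ 436.1 -210.7   22.2]
[389 249  17  17 229] [397.1 257. ] [ 436.8 -368.5   22.3] [ 436.9 -369.5   21.8]
[361 285   5  15  41] [363.1 292.7] [ 319.7 -259.8   15.7] [ 322.9 -260.1   16.3]
```

View pics/crops.png

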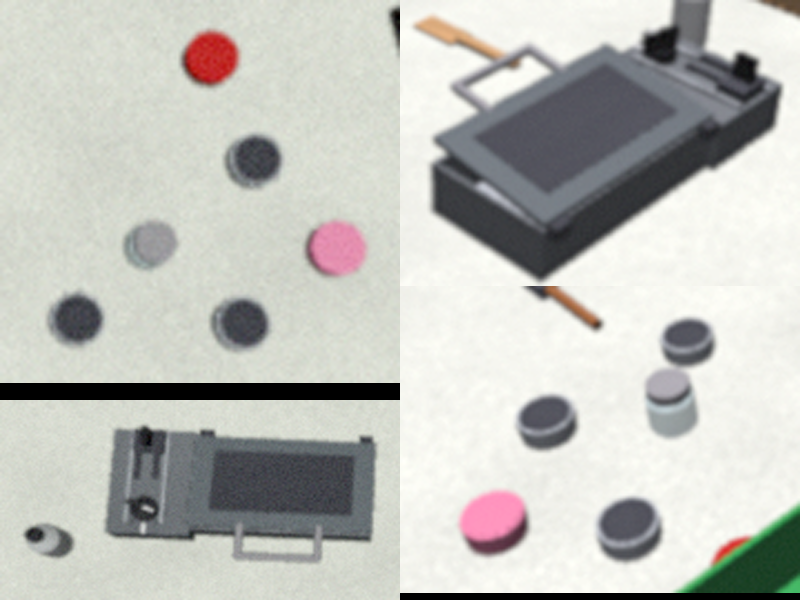

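Crops: three dark tins with aluminium rims, at about (598,-385), (436,-210) and (437,-370). The jar is pale glass, and red and pink are decoys. The cover is a little ajar. Next, the warmer's pose.

```bash
python3 - <<'E'
from h import *
im=cv2.imread("pics/top0.png").astype(int); d=np.load("top0.npy"); P=cloud("top",d); H=P[...,2]
g=im.sum(2)
# pod+box silhouette: dark pixels in window, rays at z=60
w=np.zeros(g.shape,bool); w[165:245,155:300]=1
m=w&(H>45)&(H<80)&(P[...,1]>240)&(P[...,1]<400)&(P[...,0]>480)&(P[...,0]<700)
q=P[m]; print(len(q),q.min(0),q.max(0))
uv=np.argwhere(m)[:,::-1]; X=ray("top",uv,60)[:,:2].astype(np.float32)
print("pod minrect z60",cv2.minAreaRect(X))
# front & left & back edges by line fit: per column extremes
mm=w&(H>30)&(P[...,0]>490)
def edge(pts,z,name):
    Y=ray("top",pts,z)[:,:2].astype(np.float32); vx,vy,x,y=cv2.fitLine(Y,cv2.DIST_HUBER,0,.01,.01).ravel()
    print(name,np.degrees(np.arctan2(vy,vx)).round(2),x.round(1),y.round(1))
edge([(u,np.where(mm[:,u])[0].max()+.5) for u in range(173,192)],60,"pod front")
edge([(u,np.where(mm[:,u])[0].min()-.5) for u in range(173,192)],60,"pod back")
edge([(np.where(mm[v])[0].min()-.5,v) for v in range(180,224)],60,"pod left")
# cover plane
u0,u1,v0,v1=215,280,185,222; q=P[v0:v1,u0:u1].reshape(-1,3); q=q[q[:,2]>0]
A=np.linalg.lstsq(np.c_[q[:,:2],np.ones(len(q))],q[:,2],rcond=None)[0]; print("cover plane",A, np.degrees(np.arctan(np.hypot(*A[:2]))))
# fin and knob dark/bright bits
m=w&(H>98)&(P[...,1]>260)&(P[...,1]<400);print("fin",np.median(P[m],0),m.sum())
m=w&(H>78)&(H<98)&(P[...,1]>260)&(P[...,1]<350)&(P[...,0]<590);print("knob",np.median(P[m],0),m.sum())
m=w&(H>80)&(P[...,0]<515)&(P[...,0]>440)&(P[...,1]<230);q=P[m];print("bar",q.min(0),q.max(0),np.median(q,0)); 
mb=np.zeros_like(w); mb[236:242,226:265]=1; mb&=(H>70); print("barpts",[(u,np.argwhere(mb[:,u]).mean().round(1)) for u in range(226,264,4) if mb[:,u].any()], np.median(P[mb],0))
for n in("top",):
  for nm,(u0,u1,v0,v1) in dict(A=(393,410,200,217),B=(340,357,248,265),C=(389,406,249,266)).items():
    k=np.zeros_like(w);k[v0:v1,u0:u1]=1;k&=(g<190)&(H>17); c=np.argwhere(k).mean(0)[::-1]; print(nm,ray(n,[c],22).round(1))
E
```

```text
1843 [509.73798165 240.12158369  45.16560668] [680.23758464 367.39063575  79.98242995]
pod minrect z60 ((594.8607788085938, 303.14569091796875), (125.51258087158203, 171.39715576171875), 89.25614929199219)
pod front 87.26 507.4 318.9
pod back -88.34 680.9 335.7
pod left -0.86 591.5 365.7
cover plane [-9.94201467e-01 -1.22370861e-01  6.88695837e+02] 45.048778449639734
fin [657.98100255 309.86194106 107.37533178] 39
knob [549.84297218 309.99403203  94.7038954 ] 44
bar [468.25931778  58.60900609  89.46837992] [513.94960401 179.50184464 108.65187787] [477.92625588 116.89422342 101.33374432]
barpts [(226, np.float64(237.5)), (230, np.float64(237.5)), (234, np.float64(238.5)), (238, np.float64(238.5)), (242, np.float64(238.5)), (246, np.float64(238.5)), (250, np.float64(238.5)), (254, np.float64(239.0)), (258, np.float64(239.5)), (262, np.float64(238.5))] [474.85697726 113.92930981 102.3364324 ]
A [[ 600.  -387.3   22. ]]
B [[ 438.2 -210.9   22. ]]
C [[ 438.2 -371.6   22. ]]
```

```bash
python3 - <<'E'
from h import *
im=cv2.imread("pics/top0.png").astype(int); g=cv2.GaussianBlur(im.sum(2).astype(np.float32),(3,3),0)
def edge(us,v0,v1,z,sg,nm):
    p=[]
    for u in us:
        gr=sg*np.diff(g[v0:v1,u]); k=int(gr.argmax()); a=gr[max(k-1,0):k+2]; p.append((u,v0+.5+ (np.arange(max(k-1,0),max(k-1,0)+len(a))*a).sum()/a.sum()))
    Y=ray("top",p,z)[:,:2].astype(np.float32); vx,vy,x,y=cv2.fitLine(Y,cv2.DIST_HUBER,0,.01,.01).ravel()
    print(nm,np.degrees(np.arctan(-vx/vy)).round(2),x.round(1),y.round(1))
edge(range(215,280),170,190,68,-1,"cover back")
edge(range(212,224),222,240,85,1,"front edge L+..")
edge(list(range(212,224))+list(range(268,284)),222,240,85,1,"cover front")
edge(range(232,260),233,239,100,1,"bar rear"); edge(range(232,260),237,245,100,1,"bar front")
E
```

```text
cover back -1.28 669.5 116.6
front edge L+.. -1.31 509.3 202.9
cover front -0.9 507.0 58.0
bar rear 7.24 486.0 113.4
bar front 0.32 469.2 122.4
```

The warmer is at about (591, 115.5) with yaw ≈ -1°, and the bar is near (474,117), z≈97. I'll turn the tool so its closing line lies along warmer x, and go above the bar.

```bash
python3 -m handwheel '[[0,0,0,0,0,7.1,0.085],[0,0,0,0,0,7.1,0.085],[0,0,0,0,0,7.1,0.085],[0,0,0,0,0,7.1,0.085],[0,0,0,0,0,7.1,0.085],[0,0,0,0,0,7.1,0.085],[0,0,0,0,0,7.1,0.085],[0,0,0,0,0,7.1,0.085]]' 30
python3 -m handwheel '[[0,0,0,0,0,7.1,0.032],[0,0,0,0,0,7,0.032],[-0.0315,0.0197,0,0,0,0,0.032],[-0.0315,0.0197,0,0,0,0,0.032],[-0.0315,0.0197,0,0,0,0,0.032],[-0.0315,0.0197,0,0,0,0,0.032],[-0.0315,0.0197,0,0,0,0,0.032],[-0.0315,0.0197,0,0,0,0,0.032]]'
python3 -m handwheel '[[-0.0315,0.0197,0,0,0,0,0.032],[-0.0315,0.0197,0,0,0,0,0.032],[-0.0315,0.0197,0,0,0,0,0.032],[-0.0315,0.0197,0,0,0,0,0.032],[-0.0315,0.0197,0,0,0,0,0.032],[-0.0315,0.0197,0,0,0,0,0.032],[-0.0315,0.0197,0,0,0,0,0.032],[-0.0315,0.0197,0,0,0,0,0.032]]'
cat > go.py <<'E'
# go.py wx wy z : shift in mm (warmer-frame target) in tool axes + yaw error ; world targets with 'w'
import sys; from h import *
from scipy.spatial.transform import Rotation as Ro
O=np.array([591,115.5,0]); Rw=Ro.from_euler('z',-1,degrees=True)
def show():
    s=r.sense(); p=s["tool_pos"]; Rt=Ro.from_euler('xyz',s["tcp_rot"],degrees=True)
    print("t",round(s["time"],1),"tcp",p.round(1),"rot",s["tcp_rot"].round(1),"warmer",Rw.inv().apply(p-O).round(1),"F",s["ft_force"].round(1),"gap",round(s["finger_gap"],1),"grip",round(s["grip_force"],1),"j",s["joint_pos"].round(0))
    return p,Rt
def to(T):
    p,Rt=show(); print("shift",Rt.inv().apply(T-p).round(1))
if __name__=="__main__":
    a=sys.argv[1:]; world='w' in a; a=[float(x) for x in a if x!='w']
    if not a: show()
    else: to(np.array(a) if world else O+Rw.apply(a))
E
python3 go.py -117.5 0 97
```

```text
time: 0.77
tool_pos: [206.0, 563.2, 249.6]
tcp_rot: [-180.0, 0.1, 102.8]
ft_force: [0.6, 0.2, -1.0]
finger_gap: 84.9
grip_force: 0.0
time: 1.43
tool_pos: [321.3, 370.7, 249.8]
tcp_rot: [-180.0, 0.0, 89.0]
ft_force: [0.3, 0.0, 0.9]
finger_gap: 31.9
grip_force: 0.0
time: 2.1
tool_pos: [474.6, 115.9, 250.0]
tcp_rot: [-180.0, -0.0, 89.0]
ft_force: [0.8, 0.6, -0.1]
finger_gap: 31.9
grip_force: 0.0
t 2.1 tcp [474.6 115.9 250. ] rot [-180.   -0.   89.] warmer [-116.4   -1.6  250. ] F [ 0.8  0.6 -0.1] gap 31.9 grip 0.0 j [  8. -10. 103.   0.  88.   9.]
shift [  1.6  -1.1 153. ]
```

```bash
python3 -m handwheel '[[0,-0.001,0.025,0,0,0,0.032],[0,0,0.025,0,0,0,0.032],[0,0,0.025,0,0,0,0.032],[0,0,0.025,0,0,0,0.032],[0,0,0.015,0,0,0,0.032],[0,0,0.015,0,0,0,0.032],[0,0,0.012,0,0,0,0.032],[0,0,0.011,0,0,0,0.032]]' 30
python3 -m handwheel '[[0,0,0,0,0,0,0.0],[0,0,0,0,0,0,0.0],[0,0,0,0,0,0,0.0],[0,0,0,0,0,0,0.0],[0,0,0,0,0,0,0.0]]' 30
python3 - <<'E'
from go import *
show()
im,d=r.snapshot("scene"); cv2.imwrite("pics/s1.png",cv2.resize(im[130:300,230:430],(600,510)))
E
```

```text
time: 2.77
tool_pos: [472.7, 117.7, 96.0]
tcp_rot: [-179.9, 0.0, 89.0]
ft_force: [0.7, -0.1, 0.1]
finger_gap: 31.9
grip_force: 0.0
time: 3.18
tool_pos: [477.2, 117.5, 99.6]
tcp_rot: [179.5, -0.0, 89.0]
ft_force: [13.9, -1.7, -7.4]
finger_gap: 10.7
grip_force: 30.3
t 3.2 tcp [477.2 117.5  99.6] rot [179.5  -0.   89. ] warmer [-113.9   -0.    99.6] F [13.9 -1.7 -7.4] gap 10.7 grip 30.3 j [  8.  -2. 112.  -0.  70.   9.]
```

View pics/s1.png

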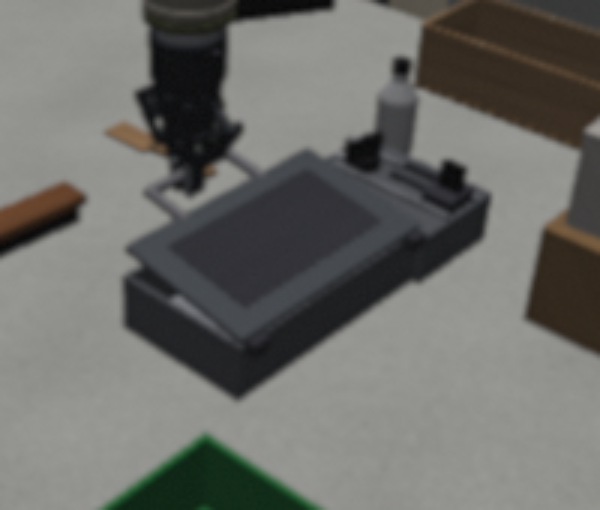

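The gripper holds the bar (gap 10.7). Next I'll work out the arc increments.

```bash
python3 - <<'E'
import numpy as np
a=np.r_[.16,.2,.24,.28,.28+.08*np.arange(1,15),1.4+.04*np.arange(1,7)]
x=-195*np.cos(a)+4*np.sin(a); z=195*np.sin(a)+4*np.cos(a)
for i in range(1,len(a)): print(i,a[i].round(2),"y %.1f z %.1f"%(x[i]-x[i-1],-(z[i]-z[i-1])))
E
```

```text
1 0.2 y 1.6 z -7.6
2 0.24 y 1.9 z -7.6
3 0.28 y 2.2 z -7.5
4 0.36 y 5.2 z -14.7
5 0.44 y 6.4 z -14.2
6 0.52 y 7.5 z -13.7
7 0.6 y 8.6 z -13.0
8 0.68 y 9.6 z -12.3
9 0.76 y 10.5 z -11.5
10 0.84 y 11.4 z -10.6
11 0.92 y 12.2 z -9.7
12 1.0 y 13.0 z -8.7
13 1.08 y 13.6 z -7.6
14 1.16 y 14.2 z -6.5
15 1.24 y 14.7 z -5.4
16 1.32 y 15.0 z -4.2
17 1.4 y 15.3 z -3.0
18 1.44 y 7.7 z -1.0
19 1.48 y 7.8 z -0.7
20 1.52 y 7.8 z -0.4
21 1.56 y 7.8 z -0.1
22 1.6 y 7.8 z 0.2
23 1.64 y 7.8 z 0.5
```

```bash
python3 -m handwheel '[[0,0.003,-0.003,0,0,0,0],[0,0.0016,-0.0076,0,0,0,0],[0,0.0019,-0.0076,0,0,0,0],[0,0.0022,-0.0075,0,0,0,0],[0,0.0052,-0.0147,0,0,0,0],[0,0.0064,-0.0142,0,0,0,0],[0,0.0075,-0.0137,0,0,0,0],[0,0.0086,-0.013,0,0,0,0]]'
python3 go.py
```

```text
time: 3.9
tool_pos: [512.8, 116.8, 179.9]
tcp_rot: [179.6, -0.0, 89.0]
ft_force: [24.1, -0.0, -22.7]
finger_gap: 10.8
grip_force: 29.2
t 3.9 tcp [512.8 116.8 179.9] rot [179.6  -0.   89. ] warmer [-7.820e+01 -1.000e-01  1.799e+02] F [ 24.1  -0.  -22.7] gap 10.8 grip 29.2 j [  7.  -2. 102.  -0.  79.   8.]
```

```bash
python3 -m handwheel '[[0,0.0125,-0.011,0,0,0,0],[0,0.0115,-0.0105,0,0,0,0],[0,0.0114,-0.0106,0,0,0,0],[0,0.0122,-0.0097,0,0,0,0],[0,0.013,-0.0087,0,0,0,0],[0,0.0136,-0.0076,0,0,0,0],[0,0.0142,-0.0065,0,0,0,0],[0,0.0147,-0.0054,0,0,0,0]]'
python3 go.py
```

```text
time: 4.57
tool_pos: [612.9, 115.1, 251.3]
tcp_rot: [180.0, 0.0, 89.0]
ft_force: [-3.8, -1.9, 6.2]
finger_gap: 10.9
grip_force: 30.4
t 4.6 tcp [612.9 115.1 251.3] rot [180.   0.  89.] warmer [ 21.9  -0.  251.3] F [-3.8 -1.9  6.2] gap 10.9 grip 30.4 j [ 6. 11. 81. -0. 88.  7.]
```

```bash
python3 -m handwheel '[[0,0.015,-0.0042,0,0,0,0],[0,0.012,-0.0025,0,0,0,0],[0,0.0077,-0.001,0,0,0,0],[0,0.0078,-0.0007,0,0,0,0],[0,0.0078,-0.0004,0,0,0,0],[0,0.0078,-0.0001,0,0,0,0],[0,0.006,0.0002,0,0,0,0],[0,0.005,0.0003,0,0,0,0]]'
python3 -m handwheel '[[0,0.005,0.0005,0,0,0,0],[0,0.003,0.0005,0,0,0,0],[0,0,0,0,0,0,0]]'
python3 go.py
```

```text
time: 5.23
tool_pos: [682.3, 113.8, 258.8]
tcp_rot: [179.9, 0.0, 89.0]
ft_force: [-3.4, -2.0, 4.2]
finger_gap: 10.9
grip_force: 31.2
time: 5.48
tool_pos: [688.1, 113.8, 258.0]
tcp_rot: [-179.8, 0.0, 89.0]
ft_force: [-17.4, -2.9, 13.5]
finger_gap: 10.9
grip_force: 32.1
t 5.5 tcp [688.1 113.8 258. ] rot [-179.8    0.    89. ] warmer [ 9.71e+01 -1.00e-01  2.58e+02] F [-17.4  -2.9  13.5] gap 10.9 grip 32.1 j [ 5. 23. 67. -0. 91.  6.]
```

The bar is on its stop, since the force has built up, and that puts the origin at x≈593.5. I'll release, lift and look.

```bash
sed -i 's/\[591,115.5,0\]/[593.5,115.5,0]/' go.py
python3 -m handwheel '[[0,0,0,0,0,0,0],[0,-0.002,0,0,0,0,0.04],[0,0,0,0,0,0,0.04],[0,0,0,0,0,0,0.04],[0,0,-0.02,0,0,0,0.04],[0,0,-0.03,0,0,0,0.04],[0,0,-0.03,0,0,0,0.05],[-0.03,0,0,0,0,0,0.085]]'
python3 -m handwheel '[[-0.035,-0.02,0,0,0,0,0.085],[-0.035,-0.02,0,0,0,0,0.085],[-0.035,-0.02,0,0,0,0,0.085],[-0.035,-0.02,0,0,0,0,0.085],[-0.035,-0.02,0,0,0,0,0.085],[-0.035,-0.02,0,0,0,0,0.085],[-0.035,-0.02,0,0,0,0,0.085],[-0.035,-0.02,0,0,0,0,0.085]]'
cat > look.py <<'E'
import sys; from go import *
k=sys.argv[1]; im,d=r.snapshot("top"); s,_=r.snapshot("scene"); P=cloud("top",d); H=P[...,2]; g=im.astype(int)
v=np.hstack([cv2.resize(im[120:280,120:460],(800,376))]); w=cv2.resize(s[120:350,90:430],(330,224))
v2=np.zeros((224,800,3),np.uint8); v2[:,:330]=w; v2[:,340:770]=cv2.resize(s[150:270,250:420],(430,224))
cv2.imwrite(f"pics/{k}.png",cv2.convertScaleAbs(np.vstack([v,v2]),alpha=1.5))
m=((H>12)&(H<35)).astype(np.uint8); m[:,:300]=0; m[:,442:]=0;m[:165]=0;m[280:]=0
n,l,st,c=cv2.connectedComponentsWithStats(m)
for i in range(1,n):
    if st[i,4]>80: 
        q=(l==i)&(g.sum(2)<190); col=np.median(g[l==i],0); cc=np.argwhere(q).mean(0)[::-1] if q.sum()>20 else c[i]
        print(st[i],ray("top",[cc],22).round(1),col)
show()
E
python3 look.py l1
```

```text
time: 6.15
tool_pos: [689.0, 88.8, 344.1]
tcp_rot: [179.4, -0.2, 89.3]
ft_force: [1.0, -0.9, 2.1]
finger_gap: 61.2
grip_force: 0.0
time: 6.82
tool_pos: [521.4, -194.5, 336.1]
tcp_rot: [180.0, 0.0, 89.0]
ft_force: [0.4, -0.5, -0.6]
finger_gap: 85.0
grip_force: 0.0
[420 227  14  16 162] [[ 510.1 -467.6   22. ]] [107.  88. 139.]
[340 248  17  17 220] [[ 438.4 -210.5   22. ]] [52. 48. 48.]
t 6.9 tcp [ 520.  -198.   336.3] rot [-1.80e+02  1.00e-01  8.87e+01] warmer [ -68.  -314.7  336.3] F [ 1.3  0.2 -0. ] gap 85.1 grip 0.0 j [-26.  -0.  85.  -0.  96. -25.]
```

View pics/l1.png

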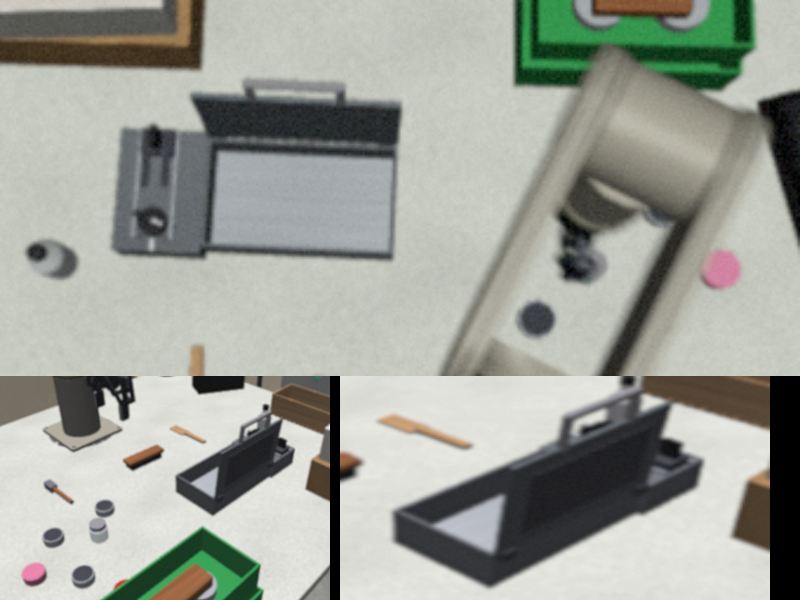

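The cover is open on its stop and the box is empty. The knob pointer (160,212 in the view) faces -y. Three tins remain, with no fourth in either view. First tin is B.

```bash
python3 go.py w 438.4 -210.7 18; python3 -c "from bench import r; print(r.tip_reach)"
```

```text
t 6.9 tcp [ 520.  -198.   336.3] rot [-1.80e+02  1.00e-01  8.87e+01] warmer [ -68.  -314.7  336.3] F [ 1.3  0.2 -0. ] gap 85.1 grip 0.0 j [-26.  -0.  85.  -0.  96. -25.]
shift [-14.  -81.2 318.3]
19.0
```

```bash
python3 -m handwheel '[[-0.003,-0.02,0.033,0,0,0,0.085],[-0.003,-0.02,0.033,0,0,0,0.085],[-0.003,-0.02,0.033,0,0,0,0.085],[-0.003,-0.021,0.033,0,0,0,0.085],[-0.002,0,0.035,0,0,0,0.085],[0,0,0.035,0,0,0,0.085],[0,0,0.03,0,0,0,0.085],[0,0,0,0,0,0,0.085]]' 30
python3 go.py w 438.4 -210.7 18
```

```text
time: 7.58
tool_pos: [437.4, -202.9, 97.4]
tcp_rot: [-179.5, -0.3, 89.0]
ft_force: [-1.3, 1.9, -1.6]
finger_gap: 84.7
grip_force: 0.0
t 7.6 tcp [ 437.4 -202.9   97.4] rot [-179.5   -0.3   89. ] warmer [-150.6 -321.1   97.4] F [-1.3  1.9 -1.6] gap 84.7 grip 0.0 j [-31.  -3. 112.   0.  71. -30.]
shift [-8.2  1.9 79.4]
```

```bash
python3 -m handwheel '[[0,0,0,0,0,0,0.085],[0,0,0,0,0,0,0.085]]' 30
python3 go.py w 438.4 -210.7 18
```

```text
time: 7.75
tool_pos: [442.5, -206.1, 106.0]
tcp_rot: [179.9, 0.1, 89.0]
ft_force: [0.2, -0.2, 0.3]
finger_gap: 85.0
grip_force: 0.0
t 7.8 tcp [ 442.5 -206.1  106. ] rot [1.799e+02 1.000e-01 8.900e+01] warmer [-145.4 -324.2  106. ] F [ 0.2 -0.2  0.3] gap 85.0 grip 0.0 j [-31.  -3. 112.   0.  71. -30.]
shift [-4.6 -4.2 88. ]
```

```bash
python3 -m handwheel '[[-0.0046,-0.0042,0.016,0,0,0,0.085],[0,0,0.018,0,0,0,0.085],[0,0,0.018,0,0,0,0.085],[0,0,0.018,0,0,0,0.085],[0,0,0.01,0,0,0,0.085],[0,0,0.008,0,0,0,0.085],[0,0,0,0,0,0,0.085],[0,0,0,0,0,0,0.085]]' 40
python3 go.py w 438.4 -210.7 18
python3 -m handwheel '[[0,0,0,0,0,0,0],[0,0,0,0,0,0,0],[0,0,0,0,0,0,0],[0,0,0,0,0,0,0],[0,0,0,0,0,0,0]]' 40;  python3 go.py w 438.4 -210.7 18
```

```text
time: 8.42
tool_pos: [437.7, -210.7, 17.0]
tcp_rot: [179.9, 0.0, 89.0]
ft_force: [-0.0, -0.3, 0.4]
finger_gap: 84.9
grip_force: 0.0
t 8.4 tcp [ 437.7 -210.7   17. ] rot [179.9   0.   89. ] warmer [-150.1 -328.8   17. ] F [-0.  -0.3  0.4] gap 84.9 grip 0.0 j [-32.   5. 115.  -0.  61. -31.]
shift [-0.   0.7 -1. ]
time: 8.83
tool_pos: [437.8, -210.8, 17.4]
tcp_rot: [179.9, 0.1, 89.0]
ft_force: [-0.5, 0.9, 5.8]
finger_gap: 52.8
grip_force: 41.2
t 8.8 tcp [ 437.8 -210.8   17.4] rot [1.799e+02 1.000e-01 8.900e+01] warmer [-150.  -328.9   17.4] F [-0.5  0.9  5.8] gap 52.8 grip 41.2 j [-32.   4. 115.  -0.  61. -31.]
shift [ 0.1  0.6 -0.6]
```

```bash
python3 -m handwheel '[[0,0,-0.015,0,0,0,0],[0,0,-0.025,0,0,0,0],[0,0,-0.03,0,0,0,0],[0,0,-0.03,0,0,0,0],[0.02,0.008,-0.02,0,0,0,0],[0.028,0.01,-0.01,0,0,0,0],[0.028,0.01,0,0,0,0,0],[0.028,0.01,0,0,0,0,0]]' 60
python3 -m handwheel '[[0.028,0.01,0,0,0,0,0],[0.028,0.01,0,0,0,0,0],[0.028,0.01,0,0,0,0,0],[0.028,0.01,0,0,0,0,0],[0.028,0.01,0,0,0,0,0],[0.028,0.01,0,0,0,0,0],[0.028,0.01,0,0,0,0,0],[0.028,0.01,0,0,0,0,0]]'
python3 -m handwheel '[[0.028,0.01,0,0,0,0,0],[0.028,0.01,0,0,0,0,0],[0.018,0.008,0,0,0,0,0],[0,0,0,0,0,0,0],[0,0,0,0,0,0,0]]'
python3 go.py -4 75 25
```

```text
time: 9.5
tool_pos: [477.9, -106.3, 148.0]
tcp_rot: [179.8, 0.1, 88.9]
ft_force: [0.9, -1.0, -1.0]
finger_gap: 52.6
grip_force: 63.2
time: 10.17
tool_pos: [561.0, 117.2, 146.3]
tcp_rot: [180.0, 0.0, 89.0]
ft_force: [0.9, -0.7, -0.7]
finger_gap: 52.7
grip_force: 63.2
time: 10.58
tool_pos: [589.8, 189.9, 145.9]
tcp_rot: [-180.0, 0.0, 89.1]
ft_force: [0.2, 0.2, -0.9]
finger_gap: 52.5
grip_force: 63.2
t 10.6 tcp [589.8 189.9 145.9] rot [-180.     0.    89.1] warmer [ -5.   74.3 145.9] F [ 0.2  0.2 -0.9] gap 52.5 grip 63.2 j [13. 14. 88. -0. 77. 14.]
shift [  0.7   1.  120.9]
```

```bash
python3 -m handwheel '[[0,0.001,0.02,0,0,0,0],[0,0,0.025,0,0,0,0],[0,0,0.025,0,0,0,0],[0,0,0.02,0,0,0,0],[0,0,0.015,0,0,0,0],[0,0,0.01,0,0,0,0],[0,0,0.007,0,0,0,0],[0,0,0,0,0,0,0]]'
python3 go.py
python3 -m handwheel '[[0,0,0,0,0,0,0.066],[0,0,0,0,0,0,0.066],[0,0,0,0,0,0,0.066],[0,0,0,0,0,0,0.066]]'
python3 go.py
```

```text
time: 11.25
tool_pos: [590.8, 188.2, 23.8]
tcp_rot: [-180.0, 0.0, 89.0]
ft_force: [-0.3, -0.7, -0.8]
finger_gap: 52.6
grip_force: 63.4
t 11.2 tcp [590.8 188.2  23.8] rot [-180.    0.   89.] warmer [-3.9 72.7 23.8] F [-0.3 -0.7 -0.8] gap 52.6 grip 63.4 j [13. 23. 92. -0. 65. 14.]
time: 11.58
tool_pos: [591.4, 189.2, 24.8]
tcp_rot: [179.9, -0.0, 89.0]
ft_force: [0.2, -0.0, -0.3]
finger_gap: 66.0
grip_force: 0.0
t 11.6 tcp [591.4 189.2  24.8] rot [179.9  -0.   89. ] warmer [-3.4 73.6 24.8] F [ 0.2 -0.  -0.3] gap 66.0 grip 0.0 j [13. 23. 92. -0. 65. 14.]
```

```bash
python3 -m handwheel '[[0,0,-0.015,0,0,0,0.066],[0,0,-0.03,0,0,0,0.066],[0,0,-0.035,0,0,0,0.066],[0,0,-0.035,0,0,0,0.085],[-0.02,-0.004,-0.01,0,0,0,0.085],[-0.03,-0.008,0,0,0,0,0.085],[-0.03,-0.008,0,0,0,0,0.085],[-0.03,-0.008,0,0,0,0,0.085]]'
python3 -m handwheel '[[-0.03,-0.008,0,0,0,0,0.085],[-0.03,-0.008,0,0,0,0,0.085],[-0.03,-0.008,0,0,0,0,0.085],[-0.03,-0.008,0,0,0,0,0.085],[-0.03,-0.008,0,0,0,0,0.085],[-0.03,-0.008,0,0,0,0,0.085],[-0.03,-0.008,0,0,0,0,0.085],[0,0,0,0,0,0,0.085]]'
python3 look.py l2; python3 go.py w 438.4 -371.6 19
```

```text
time: 12.25
tool_pos: [560.9, 78.9, 150.0]
tcp_rot: [179.9, -0.0, 89.1]
ft_force: [0.3, 0.6, -0.6]
finger_gap: 85.0
grip_force: 0.0
time: 12.92
tool_pos: [500.2, -133.9, 149.6]
tcp_rot: [180.0, 0.1, 88.8]
ft_force: [0.1, -0.3, 0.4]
finger_gap: 85.0
grip_force: 0.0
[380 170  17  16 212] [[ 700.1 -341.8   22. ]] [ 26.  27. 117.]
[393 200  17  17 218] [[ 600.2 -386.7   22. ]] [52.5 49.  48.5]
[417 227  17  16 219] [[ 512.8 -462.1   22. ]] [107.  87. 138.]
[389 249  17  17 226] [[ 438.6 -371.5   22. ]] [52.5 50.  48. ]
t 13.0 tcp [ 501.2 -130.4  149.5] rot [180.    0.   88.9] warmer [ -88.  -247.5  149.5] F [-0.4  0.8  0. ] gap 85.1 grip 0.0 j [-20.  -1. 105.   0.  76. -19.]
t 13.0 tcp [ 501.2 -130.4  149.5] rot [180.    0.   88.9] warmer [ -88.  -247.5  149.5] F [-0.4  0.8  0. ] gap 85.1 grip 0.0 j [-20.  -1. 105.   0.  76. -19.]
shift [-242.4  -58.1  130.4]
```

View pics/l2.png

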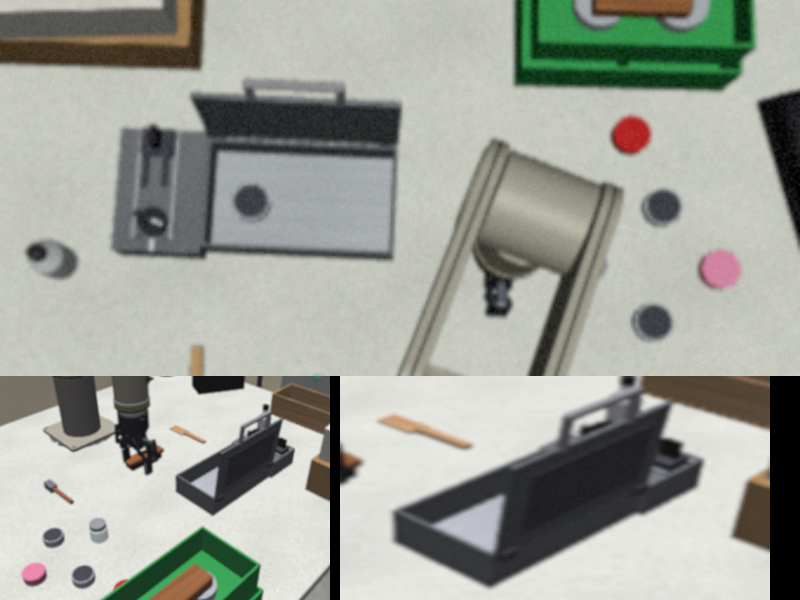

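The first tin lies flat in the box, at (250,202) in the view, and the other two are unmoved. Next is C.

```bash
python3 -m handwheel '[[-0.03,-0.007,0,0,0,0,0.085],[-0.03,-0.007,0,0,0,0,0.085],[-0.03,-0.007,0,0,0,0,0.085],[-0.03,-0.007,0,0,0,0,0.085],[-0.03,-0.007,0,0,0,0,0.085],[-0.03,-0.007,0,0,0,0,0.085],[-0.03,-0.008,0,0,0,0,0.085],[-0.032,-0.008,0,0,0,0,0.085]]'
python3 -m handwheel '[[0,0,0.02,0,0,0,0.085],[0,0,0.02,0,0,0,0.085],[0,0,0.02,0,0,0,0.085],[0,0,0.02,0,0,0,0.085],[0,0,0,0,0,0,0.085]]'
python3 go.py w 438.6 -371.5 19
```

```text
time: 13.68
tool_pos: [439.7, -370.4, 149.2]
tcp_rot: [180.0, -0.0, 89.1]
ft_force: [0.2, 0.6, 0.1]
finger_gap: 85.2
grip_force: 0.0
time: 14.1
tool_pos: [437.7, -367.0, 64.4]
tcp_rot: [-179.7, -0.3, 89.1]
ft_force: [-1.2, 1.5, 0.0]
finger_gap: 84.8
grip_force: 0.0
t 14.1 tcp [ 437.7 -367.    64.4] rot [-179.7   -0.3   89.1] warmer [-147.3 -485.2   64.4] F [-1.2  1.5  0. ] gap 84.8 grip 0.0 j [-45.  13.  99.   0.  68. -44.]
shift [-4.7  1.2 45.3]
```

```bash
python3 -m handwheel '[[0,0,0.016,0,0,0,0.085],[0,0,0.014,0,0,0,0.085],[0,0,0.01,0,0,0,0.085],[0,0,0.007,0,0,0,0.085],[0,0,0.003,0,0,0,0.085],[0,0,0,0,0,0,0.085],[0,0,0,0,0,0,0.085]]'
python3 go.py w 438.6 -371.5 19
python3 -m handwheel '[[0,0,0,0,0,0,0],[0,0,0,0,0,0,0],[0,0,0,0,0,0,0],[0,0,0,0,0,0,0],[0,0,0,0,0,0,0]]' 60;  python3 go.py
```

```text
time: 14.68
tool_pos: [439.6, -370.5, 19.7]
tcp_rot: [180.0, 0.0, 89.0]
ft_force: [0.3, -0.2, 1.1]
finger_gap: 85.1
grip_force: 0.0
t 14.7 tcp [ 439.6 -370.5   19.7] rot [180.   0.  89.] warmer [-145.4 -488.6   19.7] F [ 0.3 -0.2  1.1] gap 85.1 grip 0.0 j [-45.  17. 100.   0.  63. -44.]
shift [-1.  -0.9  0.7]
time: 15.1
tool_pos: [439.8, -371.1, 20.3]
tcp_rot: [179.9, 0.1, 89.0]
ft_force: [-0.4, -0.1, 6.4]
finger_gap: 52.0
grip_force: 63.0
t 15.1 tcp [ 439.8 -371.1   20.3] rot [1.799e+02 1.000e-01 8.900e+01] warmer [-145.2 -489.2   20.3] F [-0.4 -0.1  6.4] gap 52.0 grip 63.0 j [-45.  17. 100.  -0.  63. -44.]
```

```bash
python3 -m handwheel '[[0,0,-0.015,0,0,0,0],[0,0,-0.025,0,0,0,0],[0,0,-0.03,0,0,0,0],[0,0,-0.03,0,0,0,0],[0.01,0.003,-0.02,0,0,0,0],[0.02,0.006,-0.006,0,0,0,0],[0.028,0.008,0,0,0,0,0],[0.029,0.0084,0,0,0,0,0]]' 60
python3 -m handwheel '[[0.03,0.0084,0,0,0,0,0],[0.03,0.0084,0,0,0,0,0],[0.03,0.0084,0,0,0,0,0],[0.03,0.0084,0,0,0,0,0],[0.03,0.0084,0,0,0,0,0],[0.03,0.0084,0,0,0,0,0],[0.03,0.0084,0,0,0,0,0],[0.03,0.0084,0,0,0,0,0]]'
python3 -m handwheel '[[0.03,0.009,0,0,0,0,0],[0.03,0.009,0,0,0,0,0],[0.03,0.009,0,0,0,0,0],[0.03,0.009,0,0,0,0,0],[0.03,0.009,0,0,0,0,0],[0.012,0.004,0,0,0,0,0],[0,0,0,0,0,0,0],[0,0,0,0,0,0,0]]'
python3 go.py -4 0 26.5
```

```text
time: 15.77
tool_pos: [466.5, -283.9, 146.4]
tcp_rot: [179.9, 0.1, 88.9]
ft_force: [1.2, 0.4, -1.4]
finger_gap: 52.3
grip_force: 62.7
time: 16.43
tool_pos: [537.6, -43.5, 145.2]
tcp_rot: [180.0, 0.0, 89.0]
ft_force: [-0.5, -0.2, -0.3]
finger_gap: 51.6
grip_force: 62.7
time: 17.1
tool_pos: [589.0, 116.3, 144.8]
tcp_rot: [-180.0, 0.0, 89.1]
ft_force: [0.2, -0.3, -0.0]
finger_gap: 51.8
grip_force: 62.7
t 17.1 tcp [589.  116.3 144.8] rot [-180.     0.    89.1] warmer [ -4.5   0.8 144.8] F [ 0.2 -0.3 -0. ] gap 51.8 grip 62.7 j [ 6. 12. 92. -0. 77.  7.]
shift [ -0.7   0.5 118.3]
```

```bash
python3 -m handwheel '[[0,0,0.02,0,0,0,0],[0,0,0.025,0,0,0,0],[0,0,0.025,0,0,0,0],[0,0,0.02,0,0,0,0],[0,0,0.013,0,0,0,0],[0,0,0.009,0,0,0,0],[0,0,0.006,0,0,0,0],[0,0,0,0,0,0,0]]'
python3 go.py
python3 -m handwheel '[[0,0,0,0,0,0,0.066],[0,0,0,0,0,0,0.066],[0,0,0,0,0,0,0.066],[0,0,0,0,0,0,0.066]]'
python3 -m handwheel '[[0,0,-0.015,0,0,0,0.066],[0,0,-0.03,0,0,0,0.066],[0,0,-0.035,0,0,0,0.066],[0,0,-0.035,0,0,0,0.085],[-0.02,0,-0.01,0,0,0,0.085],[-0.03,0,0,0,0,0,0.085],[-0.03,0,0,0,0,0,0.085],[-0.03,0,0,0,0,0,0.085]]'
python3 -m handwheel '[[-0.03,0,0,0,0,0,0.085],[-0.03,0,0,0,0,0,0.085],[-0.03,0,0,0,0,0,0.085],[-0.03,0,0,0,0,0,0.085],[-0.03,0,0,0,0,0,0.085],[-0.02,0,0,0,0,0,0.085],[0,0,0,0,0,0,0.085],[0,0,0,0,0,0,0.085]]'
python3 look.py l3; python3 go.py w 600.2 -386.7 19
```

```text
time: 17.77
tool_pos: [588.8, 115.5, 26.3]
tcp_rot: [-179.9, 0.0, 89.0]
ft_force: [0.4, 0.1, -1.0]
finger_gap: 51.9
grip_force: 62.7
t 17.8 tcp [588.8 115.5  26.3] rot [-179.9    0.    89. ] warmer [-4.7 -0.1 26.3] F [ 0.4  0.1 -1. ] gap 51.9 grip 62.7 j [ 6. 20. 96. -0. 65.  7.]
time: 18.1
tool_pos: [590.1, 116.3, 28.2]
tcp_rot: [179.9, -0.0, 89.0]
ft_force: [-0.2, -0.1, -0.2]
finger_gap: 66.2
grip_force: 0.0
time: 18.77
tool_pos: [587.7, 5.4, 153.4]
tcp_rot: [179.9, 0.0, 89.1]
ft_force: [0.1, -0.3, -0.2]
finger_gap: 85.0
grip_force: 0.0
time: 19.43
tool_pos: [584.4, -164.9, 152.5]
tcp_rot: [180.0, 0.0, 88.9]
ft_force: [-0.2, 0.9, 0.6]
finger_gap: 85.1
grip_force: 0.0
[393 200  17  17 212] [[ 599.7 -387.    22. ]] [53.  49.  47.5]
[417 227  17  16 217] [[ 512.7 -461.9   22. ]] [107.  88. 139.]
t 19.5 tcp [ 584.5 -163.2  152.2] rot [180.  -0.  89.] warmer [  -4.2 -278.8  152.2] F [ 0.1 -0.1  0. ] gap 84.6 grip 0.0 j [-20.  12.  90.   0.  77. -19.]
t 19.5 tcp [ 584.5 -163.2  152.2] rot [180.  -0.  89.] warmer [  -4.2 -278.8  152.2] F [ 0.1 -0.1  0. ] gap 84.6 grip 0.0 j [-20.  12.  90.   0.  77. -19.]
shift [-223.3   19.6  133.2]
```

View pics/l3.png

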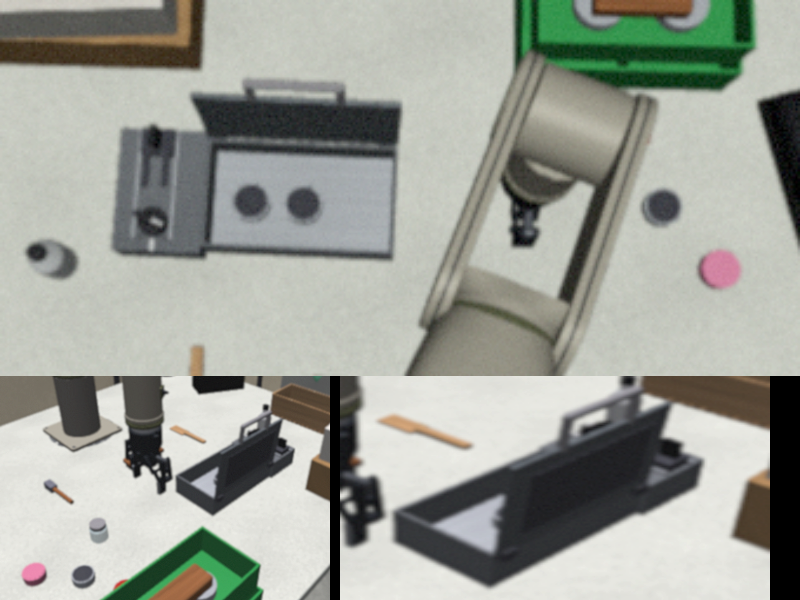

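Two tins lie flat in the box, at (250,202) and (303,204). The last, A, is unmoved at (600,-387).

```bash
python3 -m handwheel '[[-0.03,0.002,0,0,0,0,0.085],[-0.03,0.002,0,0,0,0,0.085],[-0.03,0.002,0,0,0,0,0.085],[-0.03,0.003,0,0,0,0,0.085],[-0.03,0.003,0,0,0,0,0.085],[-0.03,0.003,0,0,0,0,0.085],[-0.025,0.003,0,0,0,0,0.085],[-0.018,0.001,0,0,0,0,0.085]]'
python3 -m handwheel '[[0,0,0.02,0,0,0,0.085],[0,0,0.02,0,0,0,0.085],[0,0,0.02,0,0,0,0.085],[0,0,0.02,0,0,0,0.085],[0,0,0.01,0,0,0,0.085],[0,0,0,0,0,0,0.085],[0,0,0,0,0,0,0.085]]'
python3 go.py w 599.9 -386.9 19.5
```

```text
time: 20.2
tool_pos: [600.0, -388.0, 152.0]
tcp_rot: [180.0, 0.0, 89.0]
ft_force: [0.6, 0.1, 0.6]
finger_gap: 84.6
grip_force: 0.0
time: 20.78
tool_pos: [599.7, -386.0, 61.8]
tcp_rot: [-179.9, -0.0, 89.1]
ft_force: [0.3, -0.1, -0.2]
finger_gap: 85.3
grip_force: 0.0
t 20.8 tcp [ 599.7 -386.    61.8] rot [-179.9   -0.    89.1] warmer [  14.9 -501.4   61.8] F [ 0.3 -0.1 -0.2] gap 85.3 grip 0.0 j [-37.  33.  74.   0.  73. -36.]
shift [-0.9  0.3 42.3]
```

```bash
python3 -m handwheel '[[-0.001,0,0.015,0,0,0,0.085],[0,0,0.012,0,0,0,0.085],[0,0,0.008,0,0,0,0.085],[0,0,0.005,0,0,0,0.085],[0,0,0.002,0,0,0,0.085],[0,0,0,0,0,0,0.085],[0,0,0,0,0,0,0.085]]'
python3 go.py w 599.9 -386.9 19.5
python3 -m handwheel '[[0,0,0,0,0,0,0],[0,0,0,0,0,0,0],[0,0,0,0,0,0,0],[0,0,0,0,0,0,0],[0,0,0,0,0,0,0]]' 60;  python3 go.py
```

```text
time: 21.37
tool_pos: [599.5, -388.3, 20.1]
tcp_rot: [180.0, 0.0, 89.0]
ft_force: [-0.2, 0.6, 0.6]
finger_gap: 84.8
grip_force: 0.0
t 21.4 tcp [ 599.5 -388.3   20.1] rot [180.   0.  89.] warmer [  14.8 -503.6   20.1] F [-0.2  0.6  0.6] gap 84.8 grip 0.0 j [-37.  36.  75.  -0.  69. -36.]
shift [1.4 0.4 0.6]
time: 21.78
tool_pos: [600.2, -388.7, 21.2]
tcp_rot: [179.9, 0.1, 89.0]
ft_force: [-0.6, -0.7, 5.0]
finger_gap: 52.1
grip_force: 63.4
t 21.8 tcp [ 600.2 -388.7   21.2] rot [1.799e+02 1.000e-01 8.900e+01] warmer [  15.5 -504.    21.2] F [-0.6 -0.7  5. ] gap 52.1 grip 63.4 j [-37.  36.  75.  -0.  69. -36.]
```

```bash
python3 -m handwheel '[[0,0,-0.015,0,0,0,0],[0,0,-0.025,0,0,0,0],[0,0,-0.03,0,0,0,0],[0,0,-0.03,0,0,0,0],[0.01,-0.001,-0.02,0,0,0,0],[0.02,-0.001,-0.006,0,0,0,0],[0.029,-0.002,0,0,0,0,0],[0.03,-0.002,0,0,0,0,0]]' 60
python3 -m handwheel '[[0.03,-0.0015,0,0,0,0,0],[0.03,-0.0015,0,0,0,0,0],[0.03,-0.0015,0,0,0,0,0],[0.03,-0.0015,0,0,0,0,0],[0.03,-0.0015,0,0,0,0,0],[0.03,-0.0015,0,0,0,0,0],[0.03,-0.0015,0,0,0,0,0],[0.03,-0.0015,0,0,0,0,0]]'
python3 -m handwheel '[[0.03,-0.001,0,0,0,0,0],[0.03,-0.001,0,0,0,0,0],[0.03,0,0,0,0,0,0],[0.01,0,0,0,0,0,0],[0,0,0,0,0,0,0],[0,0,0,0,0,0,0]]'
python3 go.py -4 -75 27.5
```

```text
time: 22.45
tool_pos: [595.1, -299.2, 148.1]
tcp_rot: [179.9, 0.1, 88.9]
ft_force: [-0.0, 1.1, -1.7]
finger_gap: 52.0
grip_force: 62.8
time: 23.12
tool_pos: [586.7, -57.4, 146.8]
tcp_rot: [180.0, 0.0, 89.0]
ft_force: [1.4, 0.3, -1.5]
finger_gap: 51.6
grip_force: 62.8
time: 23.62
tool_pos: [586.8, 41.3, 146.5]
tcp_rot: [180.0, 0.0, 89.1]
ft_force: [0.9, -0.2, -0.6]
finger_gap: 52.0
grip_force: 62.8
t 23.6 tcp [586.8  41.3 146.5] rot [180.    0.   89.1] warmer [ -5.4 -74.3 146.5] F [ 0.9 -0.2 -0.6] gap 52.0 grip 62.8 j [-1. 10. 94. -0. 76. -0.]
shift [ -0.7   1.4 119. ]
```

Place it, release, rise, and retreat forward for a look.

```bash
python3 -m handwheel '[[0,0,0.02,0,0,0,0],[0,0,0.025,0,0,0,0],[0,0,0.025,0,0,0,0],[0,0,0.02,0,0,0,0],[0,0,0.013,0,0,0,0],[0,0,0.009,0,0,0,0],[0,0,0.007,0,0,0,0],[0,0,0,0,0,0,0]]'
python3 go.py
python3 -m handwheel '[[0,0,0,0,0,0,0.066],[0,0,0,0,0,0,0.066],[0,0,0,0,0,0,0.066],[0,0,0,0,0,0,0.066]]'
python3 -m handwheel '[[0,0,-0.015,0,0,0,0.066],[0,0,-0.03,0,0,0,0.066],[0,0,-0.035,0,0,0,0.066],[0,0,-0.035,0,0,0,0.066],[-0.02,0,-0.035,0,0,0,0.04],[-0.03,0,-0.035,0,0,0,0.04],[-0.03,0,-0.03,0,0,0,0.04],[-0.03,0,-0.02,0,0,0,0.04]]'
python3 -m handwheel '[[-0.03,0,0,0,0,0,0.04],[-0.03,0,0,0,0,0,0.04],[-0.02,0,0,0,0,0,0.04],[0,0,0,0,0,0,0.04]]'
python3 look.py l4; python3 - <<'E'
from go import *
im,d=r.snapshot("top"); P=cloud("top",d)
X=np.array([Rw.inv().apply(p-O) for p in P.reshape(-1,3)]) if 0 else Rw.inv().apply(P.reshape(-1,3)-O)
g=im.astype(int).sum(2).ravel(); m=(abs(X[:,0])<55)&(abs(X[:,1])<118)&(g<200)&(X[:,2]>10)&(X[:,2]<45)
mm=m.reshape(420,560).astype(np.uint8); n,l,st,c=cv2.connectedComponentsWithStats(mm)
for i in range(1,n):
    if st[i,4]>60: q=X[l.ravel()==i]; print(st[i],Rw.inv().apply(ray("top",[c[i]],27)-O).round(1),np.median(q[:,2]))
E
python3 go.py 94.4 0 258
```

```text
time: 24.28
tool_pos: [587.5, 40.5, 27.2]
tcp_rot: [180.0, 0.0, 89.0]
ft_force: [0.5, 0.4, -0.6]
finger_gap: 51.8
grip_force: 63.4
t 24.3 tcp [587.5  40.5  27.2] rot [180.   0.  89.] warmer [ -4.7 -75.1  27.2] F [ 0.5  0.4 -0.6] gap 51.8 grip 63.4 j [-1. 18. 98. -0. 64.  0.]
time: 24.62
tool_pos: [587.5, 41.2, 27.7]
tcp_rot: [179.9, -0.0, 89.0]
ft_force: [0.5, -0.2, 1.4]
finger_gap: 66.2
grip_force: 0.0
time: 25.28
tool_pos: [586.0, -66.2, 262.6]
tcp_rot: [179.7, 0.1, 89.1]
ft_force: [1.2, -0.6, -0.3]
finger_gap: 40.1
grip_force: 0.0
time: 25.62
tool_pos: [583.3, -149.4, 258.5]
tcp_rot: [180.0, 0.1, 88.8]
ft_force: [0.2, -0.2, -0.5]
finger_gap: 39.9
grip_force: 0.0
[417 227  17  16 218] [[ 512.5 -462.3   22. ]] [107.  87. 138.]
t 25.7 tcp [ 583.5 -146.   258.2] rot [180.   -0.   88.9] warmer [  -5.4 -261.6  258.2] F [ 0.6  0.3 -0.3] gap 40.0 grip 0.0 j [-19.   8.  84.   0.  88. -18.]
[220 199  13  13 133] [[-3.6 72.4 27. ]] 27.085316102956227
[241 198  13  13 129] [[ 3.2  5.6 27. ]] 27.59666301539431
[265 201  13  14 135] [[ -4.8 -74.   27. ]] 26.93390695345726
t 25.8 tcp [ 583.6 -145.1  258.1] rot [180.  -0.  89.] warmer [  -5.3 -260.7  258.1] F [-0.   0.3  0.3] gap 40.0 grip 0.0 j [-19.   8.  84.   0.  88. -18.]
shift [2.608e+02 9.960e+01 2.000e-01]
```

View pics/l4.png

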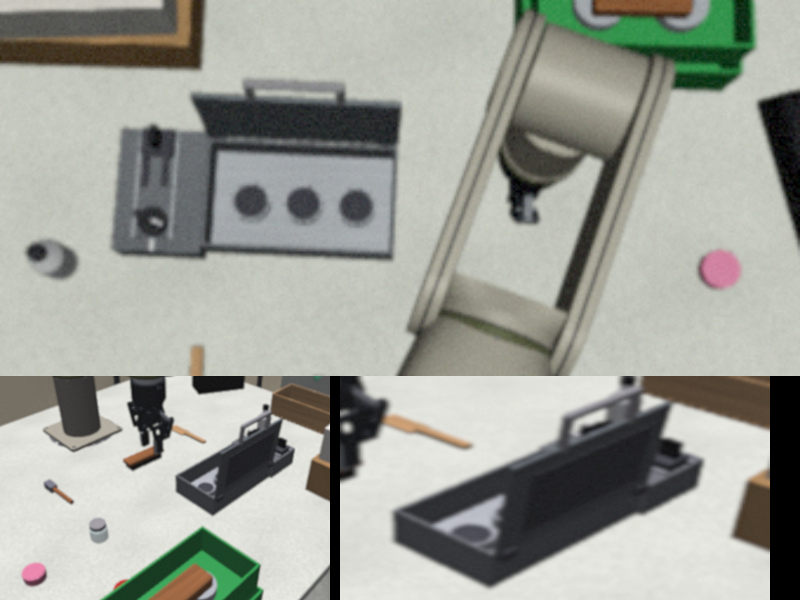

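All three tins lie flat in the box, at (250,201), (303,204) and (356,206) in the view. The middle one has just been nudged slightly and I'll recheck it. Going above the bar.

```bash
python3 -m handwheel '[[0,0,-0.03,0,0,0,0.04],[0.01,0.004,-0.03,0,0,0,0.04],[0.03,0.011,-0.03,0,0,0,0.04],[0.03,0.012,0,0,0,0,0.04],[0.03,0.012,0,0,0,0,0.04],[0.03,0.012,0,0,0,0,0.04],[0.03,0.012,0,0,0,0,0.04],[0.03,0.012,0,0,0,0,0.04]]' 30
python3 -m handwheel '[[0.03,0.011,0,0,0,0,0.04],[0.03,0.01,0,0,0,0,0.04],[0.01,0.004,0,0,0,0,0.04],[0,0,0,0,0,0,0.04],[0,0,0,0,0,0,0.04]]'
python3 go.py 94.4 0 258
cat > tins.py <<'E'
from go import *
im,d=r.snapshot("top"); P=cloud("top",d); X=Rw.inv().apply(P.reshape(-1,3)-O)
g=im.astype(int).sum(2).ravel(); m=(abs(X[:,0])<62)&(abs(X[:,1])<122)&(g<210)&(X[:,2]>10)&(X[:,2]<60)
n,l,st,c=cv2.connectedComponentsWithStats(m.reshape(420,560).astype(np.uint8))
for i in range(1,n):
    if st[i,4]>40: q=X[l.ravel()==i]; print(st[i],Rw.inv().apply(ray("top",[c[i]],27)-O).round(1),np.median(q[:,2]))
E
python3 tins.py
```

```text
time: 26.43
tool_pos: [661.5, 45.2, 346.8]
tcp_rot: [180.0, -0.0, 89.1]
ft_force: [1.0, -0.7, -0.5]
finger_gap: 40.1
grip_force: 0.0
time: 26.85
tool_pos: [687.2, 112.8, 346.3]
tcp_rot: [-180.0, 0.0, 89.2]
ft_force: [-0.0, 0.0, -0.2]
finger_gap: 39.9
grip_force: 0.0
t 26.9 tcp [687.2 112.8 346.3] rot [-180.     0.    89.2] warmer [ 93.8  -1.1 346.3] F [-0.   0.  -0.2] gap 39.9 grip 0.0 j [  5.  22.  58.  -0. 100.   6.]
shift [ 1.1  0.7 88.3]
[272 201   6  14  62] [[ -3.6 -84.   27. ]] 26.839542275841858
```

```bash
python3 -m handwheel '[[0.001,0.001,0.025,0,0,0,0.04],[0,0,0.025,0,0,0,0.04],[0,0,0.018,0,0,0,0.04],[0,0,0.012,0,0,0,0.04],[0,0,0.008,0,0,0,0.04],[0,0,0,0,0,0,0.04],[0,0,0,0,0,0,0.04]]' 30
python3 go.py 94.4 0 258
python3 -m handwheel '[[0,0,0,0,0,0,0],[0,0,0,0,0,0,0],[0,0,0,0,0,0,0],[0,0,0,0,0,0,0],[0,0,0,0,0,0,0]]' 30;python3 go.py 94.4 0 258
python3 - <<'E'
import numpy as np
a=np.r_[1.65,1.61,1.57,1.57-.08*np.arange(1,17),.29-.04*np.arange(1,4),.17-.03*np.arange(1,6),0]
x=-195*np.cos(a)+4*np.sin(a); z=195*np.sin(a)+4*np.cos(a)
for i in range(1,len(a)): print(i,a[i].round(2),"y %.1f z %.1f  abs %.1f %.1f"%(x[i]-x[i-1],-(z[i]-z[i-1]),x[i]+75,z[i]+64))
E
```

```text
time: 27.48
tool_pos: [688.8, 111.8, 259.4]
tcp_rot: [180.0, -0.0, 89.0]
ft_force: [0.7, -0.1, 1.0]
finger_gap: 40.1
grip_force: 0.0
t 27.5 tcp [688.8 111.8 259.4] rot [180.  -0.  89.] warmer [ 95.3  -2.1 259.4] F [ 0.7 -0.1  1. ] gap 40.1 grip 0.0 j [ 5. 23. 67. -0. 91.  6.]
shift [ 2.1 -0.9  1.4]
time: 27.9
tool_pos: [688.0, 112.3, 260.6]
tcp_rot: [-180.0, 0.0, 89.0]
ft_force: [-9.6, -0.4, 5.9]
finger_gap: 10.8
grip_force: 29.7
t 27.9 tcp [688.  112.3 260.6] rot [-180.    0.   89.] warmer [ 94.5  -1.5 260.6] F [-9.6 -0.4  5.9] gap 10.8 grip 29.7 j [ 5. 22. 67. -0. 91.  6.]
shift [ 1.5 -0.1  2.6]
1 1.61 y -7.8 z -0.6  abs 86.6 258.7
2 1.57 y -7.8 z -0.3  abs 78.8 259.0
3 1.49 y -15.6 z 0.3  abs 63.2 258.7
4 1.41 y -15.5 z 1.6  abs 47.7 257.1
5 1.33 y -15.3 z 2.8  abs 32.4 254.3
6 1.25 y -15.1 z 4.0  abs 17.3 250.3
7 1.17 y -14.7 z 5.2  abs 2.6 245.1
8 1.09 y -14.2 z 6.4  abs -11.6 238.7
9 1.01 y -13.7 z 7.5  abs -25.3 231.3
10 0.93 y -13.0 z 8.6  abs -38.4 222.7
11 0.85 y -12.3 z 9.6  abs -50.7 213.1
12 0.77 y -11.5 z 10.5  abs -62.2 202.6
13 0.69 y -10.6 z 11.4  abs -72.8 191.2
14 0.61 y -9.7 z 12.2  abs -82.5 179.0
15 0.53 y -8.7 z 13.0  abs -91.2 166.0
16 0.45 y -7.6 z 13.6  abs -98.8 152.4
17 0.37 y -6.5 z 14.2  abs -105.4 138.2
18 0.29 y -5.4 z 14.7  abs -110.7 123.6
19 0.25 y -2.2 z 7.5  abs -112.9 116.1
20 0.21 y -1.9 z 7.6  abs -114.9 108.6
21 0.17 y -1.6 z 7.6  abs -116.5 100.9
22 0.14 y -1.0 z 5.8  abs -117.5 95.2
23 0.11 y -0.8 z 5.8  abs -118.4 89.4
24 0.08 y -0.7 z 5.8  abs -119.1 83.6
25 0.05 y -0.5 z 5.8  abs -119.6 77.7
26 0.02 y -0.3 z 5.8  abs -119.9 71.9
27 0.0 y -0.1 z 3.9  abs -120.0 68.0
```

```bash
python3 -m handwheel '[[0,-0.0085,0.0005,0,0,0,0],[0,-0.0078,0,0,0,0,0],[0,-0.0156,0.0006,0,0,0,0],[0,-0.0155,0.0016,0,0,0,0],[0,-0.0153,0.0028,0,0,0,0],[0,-0.0151,0.004,0,0,0,0],[0,-0.0147,0.0052,0,0,0,0],[0,-0.0142,0.0064,0,0,0,0]]'
python3 go.py -11.6 0 238.7
```

```text
time: 28.57
tool_pos: [582.9, 114.4, 239.9]
tcp_rot: [179.7, -0.0, 89.0]
ft_force: [-0.3, 0.2, 7.2]
finger_gap: 10.6
grip_force: 31.7
t 28.6 tcp [582.9 114.4 239.9] rot [179.7  -0.   89. ] warmer [-10.6  -1.3 239.9] F [-0.3  0.2  7.2] gap 10.6 grip 31.7 j [ 6.  7. 87. -0. 86.  7.]
shift [ 1.3 -1.   1.2]
```

```bash
python3 -m handwheel '[[0,-0.0137,0.0076,0,0,0,0],[0,-0.013,0.0087,0,0,0,0],[0,-0.0123,0.0096,0,0,0,0],[0,-0.0115,0.0105,0,0,0,0],[0,-0.0106,0.0114,0,0,0,0],[0,-0.0097,0.0122,0,0,0,0],[0,-0.0087,0.013,0,0,0,0],[0,-0.0076,0.0136,0,0,0,0]]'
python3 go.py -98.8 0 152.4
```

```text
time: 29.23
tool_pos: [496.1, 116.0, 152.7]
tcp_rot: [179.7, -0.0, 89.0]
ft_force: [4.3, -0.2, 0.8]
finger_gap: 10.7
grip_force: 33.3
t 29.2 tcp [496.1 116.  152.7] rot [179.7  -0.   89. ] warmer [-97.4  -1.2 152.7] F [ 4.3 -0.2  0.8] gap 10.7 grip 33.3 j [  7.  -3. 106.  -0.  76.   8.]
shift [ 1.2 -1.4  0.3]
```

```bash
python3 -m handwheel '[[0,-0.006,0.0142,0,0,0,0],[0,-0.0054,0.0145,0,0,0,0],[0,-0.0022,0.0075,0,0,0,0],[0,-0.0019,0.0076,0,0,0,0],[0,-0.0016,0.0076,0,0,0,0],[0,-0.001,0.0058,0,0,0,0],[0,-0.0008,0.0058,0,0,0,0],[0,-0.0007,0.0058,0,0,0,0]]'
python3 go.py -119.1 0 83.6
python3 -m handwheel '[[0,-0.0004,0.005,0,0,0,0],[0,-0.0003,0.005,0,0,0,0],[0,0,0.004,0,0,0,0],[0,0,0.003,0,0,0,0],[0,0,0.002,0,0,0,0],[0,0,0,0,0,0,0],[0,0,0,0,0,0,0]]'
python3 go.py -120 0 68
```

```text
time: 29.9
tool_pos: [474.8, 116.4, 82.1]
tcp_rot: [-179.9, -0.0, 89.0]
ft_force: [-5.8, 1.4, 3.5]
finger_gap: 10.8
grip_force: 34.7
t 29.9 tcp [474.8 116.4  82.1] rot [-179.9   -0.    89. ] warmer [-118.7   -1.2   82.1] F [-5.8  1.4  3.5] gap 10.8 grip 34.7 j [  8.  -1. 112.   0.  69.   9.]
shift [ 1.2 -0.4 -1.5]
time: 30.48
tool_pos: [473.5, 116.4, 62.9]
tcp_rot: [-179.8, -0.0, 89.0]
ft_force: [-7.4, 1.9, 2.7]
finger_gap: 10.9
grip_force: 35.2
t 30.5 tcp [473.5 116.4  62.9] rot [-179.8   -0.    89. ] warmer [-120.    -1.2   62.9] F [-7.4  1.9  2.7] gap 10.9 grip 35.2 j [  8.   1. 113.   0.  67.   9.]
shift [ 1.2 -0.1 -5.1]
```

```bash
python3 -m handwheel '[[0,0,0.002,0,0,0,0],[0,0,0.002,0,0,0,0],[0,0,0.002,0,0,0,0],[0,0,0,0,0,0,0],[0,0,0,0,0,0,0]]'
python3 go.py -120 0 68; python3 look.py l5
```

```text
time: 30.9
tool_pos: [473.7, 116.6, 60.8]
tcp_rot: [-179.8, -0.0, 89.0]
ft_force: [-30.8, -1.6, 46.4]
finger_gap: 10.7
grip_force: 40.4
t 30.9 tcp [473.7 116.6  60.8] rot [-179.8   -0.    89. ] warmer [-119.8   -1.    60.8] F [-30.8  -1.6  46.4] gap 10.7 grip 40.4 j [  8.   1. 113.   0.  66.   9.]
shift [ 1.  -0.2 -7.2]
[380 170  17  16 211] [[ 700.1 -341.7   22. ]] [ 25.  25. 114.]
[417 227  17  16 218] [[ 512.7 -462.    22. ]] [104.  85. 135.]
t 31.0 tcp [473.7 116.6  60.7] rot [-179.8   -0.    89. ] warmer [-119.8   -1.    60.7] F [-31.1  -0.   45.4] gap 10.9 grip 40.4 j [  8.   1. 113.   0.  66.   9.]
```

View pics/l5.png

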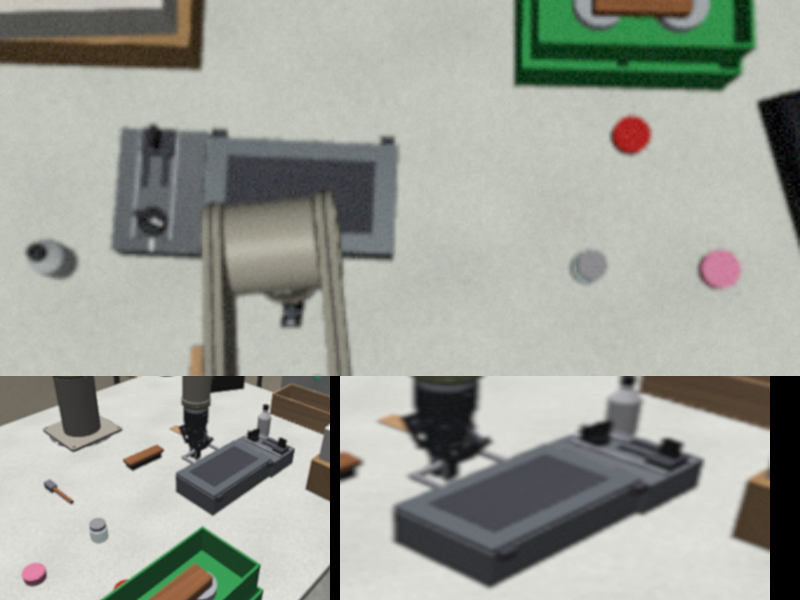

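The cover is shut against its stop (46 N press). The jar at (590,266) and bottle at (48,258) are untouched. Now I'll release, retreat and look at the knob.

```bash
python3 -m handwheel '[[0,0,-0.002,0,0,0,0],[0,0,-0.001,0,0,0,0.036],[0,0,0,0,0,0,0.036],[0,0,0,0,0,0,0.036],[0,0,0,0,0,0,0.036],[0,0,-0.01,0,0,0,0.036],[0,0,-0.025,0,0,0,0.036],[0,0,-0.03,0,0,0,0.036]]'
python3 go.py
python3 -m handwheel '[[0,0,-0.035,0,0,0,0.036],[0,0,-0.035,0,0,0,0.036],[-0.025,0,0,0,0,0,0.03],[-0.03,0,0,0,0,0,0.03],[-0.03,0,0,0,0,0,0.03],[0,0,0,0,0,0,0.03],[0,0,0,0,0,0,0.03]]'
cat > knob.py <<'E'
import sys; from go import *
im,d=r.snapshot("top"); P=cloud("top",d); X=Rw.inv().apply(P.reshape(-1,3)-O).reshape(420,560,3)
print("cover centre z",[np.median(X[...,2][(abs(X[...,0]-x)<12)&(abs(X[...,1])<60)]).round(1) for x in(-50,-20,0,30)])
c=proj("top",O+Rw.apply([-45,195,96]))[0]; print("knob px",c)
g=im.astype(int).sum(2); u,v=c.round().astype(int); w=np.argwhere(g[v-7:v+8,u-9:u+10]>300)+[v-7,u-9]
for p in w: print(p[::-1],g[p[0],p[1]],(Rw.inv().apply(ray("top",[p[::-1]],96)-O)[0]-[-45,195,96]).round(1)[:2])
cr=cv2.resize(im[v-45:v+20,u-32:u+33],(580,580),interpolation=cv2.INTER_CUBIC); cv2.imwrite(f"pics/{sys.argv[1]}.png",cv2.convertScaleAbs(cr,alpha=1.6))
print("fin",np.median(X[(X[...,2]>99)&(abs(X[...,1]-195)<25)&(X[...,0]>-20)&(X[...,0]<100)],0).round(1))
show()
E
python3 knob.py k1
```

```text
time: 31.67
tool_pos: [472.7, 115.7, 124.1]
tcp_rot: [-179.7, 0.0, 89.0]
ft_force: [0.6, 0.8, 0.2]
finger_gap: 36.1
grip_force: 0.0
t 31.7 tcp [472.7 115.7 124.1] rot [-179.7    0.    89. ] warmer [-120.8   -1.9  124.1] F [0.6 0.8 0.2] gap 36.1 grip 0.0 j [  8.  -4. 111.  -0.  74.   9.]
time: 32.25
tool_pos: [473.2, 29.9, 195.8]
tcp_rot: [180.0, -0.0, 88.8]
ft_force: [0.3, -0.7, 1.3]
finger_gap: 30.2
grip_force: 0.0
cover centre z [np.float64(71.9), np.float64(73.1), np.float64(72.5), np.float64(73.4)]
knob px [183.01614148 212.3338757 ]
[185 214] 322 [-4.9 -6.5]
[186 214] 309 [-4.8 -9.6]
fin [ 63.7 194.9 108.5]
t 32.3 tcp [473.2  30.8 195.6] rot [180.   -0.   88.9] warmer [-118.8  -86.7  195.6] F [0.1 0.2 0.3] gap 30.1 grip 0.0 j [ -2. -11. 109.   0.  82.  -1.]
```

View pics/k1.png

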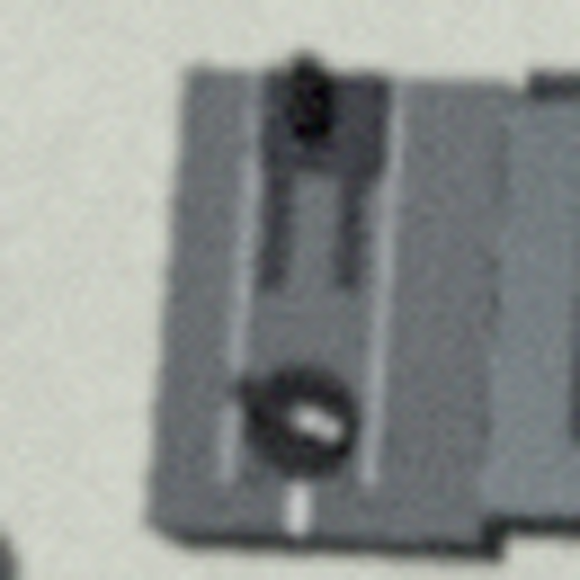

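The cover is shut (flat at z≈72.5) and the lock is parked. The knob pointer (white, 300,410→338,432 in the crop) points to about -117° world yaw, so the tool goes to yaw ≈63. The tine ends at (270,285) are clear of the rear finger.

```bash
python3 -m handwheel '[[0.028,0.0074,0,0,0,0,0.034],[0.028,0.0074,0,0,0,0,0.034],[0.028,0.0074,0,0,0,0,0.034],[0.028,0.0074,0,0,0,0,0.034],[0.028,0.0074,0,0,0,0,0.034],[0.028,0.0074,0,0,0,0,0.034],[0.028,0.0074,0,0,0,0,0.034],[0.028,0.0074,0,0,0,0,0.034]]' 25
python3 -m handwheel '[[0.028,0.0074,0,0,0,0,0.034],[0.028,0.0074,0,0,0,0,0.034],[0,0,0,0,0,6.5,0.034],[0,0,0,0,0,6.5,0.034],[0,0,0,0,0,6.5,0.034],[0,0,0,0,0,6.5,0.034],[0,0,0,0,0,0,0.034],[0,0,0,0,0,0,0.034]]'
python3 go.py -45 195 92
```

```text
time: 32.97
tool_pos: [535.7, 257.0, 195.0]
tcp_rot: [-180.0, -0.0, 89.1]
ft_force: [0.1, 0.4, 0.4]
finger_gap: 34.0
grip_force: 0.0
time: 33.63
tool_pos: [551.3, 310.9, 194.9]
tcp_rot: [-180.0, 0.0, 63.3]
ft_force: [0.2, 0.1, 0.8]
finger_gap: 34.1
grip_force: 0.0
t 33.6 tcp [551.3 310.9 194.9] rot [-180.     0.    63.3] warmer [-45.6 194.6 194.9] F [0.2 0.1 0.8] gap 34.1 grip 0.0 j [25. 14. 83.  0. 82. 51.]
shift [  0.6   0.4 102.9]
```

```bash
python3 -m handwheel '[[0,0,0.022,0,0,0,0.034],[0,0,0.022,0,0,0,0.034],[0,0,0.02,0,0,0,0.034],[0,0,0.016,0,0,0,0.034],[0,0,0.012,0,0,0,0.034],[0,0,0.007,0,0,0,0.034],[0,0,0.003,0,0,0,0.034],[0,0,0,0,0,0,0.034]]' 25
python3 go.py -45 195 92
python3 -m handwheel '[[0,0,0,0,0,0,0],[0,0,0,0,0,0,0],[0,0,0,0,0,0,0],[0,0,0,0,0,0,0],[0,0,0,0,0,0,0]]' 25; python3 go.py -45 195 92
```

```text
time: 34.3
tool_pos: [551.8, 309.9, 92.8]
tcp_rot: [-180.0, 0.0, 63.1]
ft_force: [0.1, 0.0, -0.5]
finger_gap: 33.8
grip_force: 0.0
t 34.3 tcp [551.8 309.9  92.8] rot [-180.     0.    63.1] warmer [-45.1 193.6  92.8] F [ 0.1  0.  -0.5] gap 33.8 grip 0.0 j [25. 19. 88.  0. 72. 52.]
shift [ 1.3 -0.5  0.8]
time: 34.72
tool_pos: [551.4, 311.1, 94.6]
tcp_rot: [-179.9, -0.1, 63.1]
ft_force: [-7.6, 3.1, 4.3]
finger_gap: 8.9
grip_force: 28.1
t 34.7 tcp [551.4 311.1  94.6] rot [-1.799e+02 -1.000e-01  6.310e+01] warmer [-45.5 194.9  94.6] F [-7.6  3.1  4.3] gap 8.9 grip 28.1 j [25. 19. 88.  0. 72. 52.]
shift [0.3 0.4 2.6]
```

```bash
python3 -m handwheel '[[0,0,0,0,0,4,0],[0,0,0,0,0,6,0],[0,0,0,0,0,6,0],[0,0,0,0,0,6,0],[0,0,0,0,0,6,0],[0,0,0,0,0,6,0],[0,0,0,0,0,6,0],[0,0,0,0,0,6,0]]'
python3 -m handwheel '[[0,0,0,0,0,6,0],[0,0,0,0,0,6,0],[0,0,0,0,0,4,0],[0,0,0,0,0,2,0],[0,0,0,0,0,0,0],[0,0,0,0,0,0,0],[0,0,0,0,0,0,0]]'
python3 go.py -45 195 92
```

```text
time: 35.38
tool_pos: [550.3, 312.3, 94.6]
tcp_rot: [-179.8, 0.1, 16.8]
ft_force: [-12.0, 8.3, 6.3]
finger_gap: 9.4
grip_force: 28.3
time: 35.97
tool_pos: [550.1, 313.0, 94.6]
tcp_rot: [-179.7, 0.1, -0.9]
ft_force: [-11.4, 11.1, 5.5]
finger_gap: 9.3
grip_force: 28.2
t 36.0 tcp [550.1 313.   94.6] rot [-1.797e+02  1.000e-01 -9.000e-01] warmer [-46.8 196.7  94.6] F [-11.4  11.1   5.5] gap 9.3 grip 28.2 j [ 25.  19.  88.   0.  72. 116.]
shift [1.8 1.7 2.6]
```

```bash
python3 -m handwheel '[[0,0,0,0,0,0,0.034],[0,0,0,0,0,0,0.034],[0,0,0,0,0,0,0.034],[0,0,-0.02,0,0,0,0.034],[0,0,-0.025,0,0,0,0.034],[0,0,-0.025,0,0,0,0.034],[0.02,0,0,0,0,0,0.034],[0.03,0,0,0,0,0,0.034]]' 25
python3 -m handwheel '[[0.03,0,0,0,0,0,0.034],[0.03,0,0,0,0,0,0.034],[0,0,0,0,0,0,0.034],[0,0,0,0,0,0,0.034]]'
python3 knob.py k2; python3 go.py 64 196 98
```

```text
time: 36.63
tool_pos: [602.9, 309.9, 167.0]
tcp_rot: [-179.9, -0.3, -0.9]
ft_force: [-0.7, 0.7, 0.2]
finger_gap: 34.1
grip_force: 0.0
time: 36.97
tool_pos: [663.1, 306.7, 161.8]
tcp_rot: [180.0, 0.1, -1.1]
ft_force: [-1.3, 0.3, 0.1]
finger_gap: 34.2
grip_force: 0.0
cover centre z [np.float64(72.3), np.float64(73.3), np.float64(73.1), np.float64(73.5)]
knob px [183.01614148 212.3338757 ]
[192 205] 321 [ 24.2 -25.8]
[174 206] 302 [18.6 29.3]
[174 207] 302 [15.5 29. ]
fin [ 31.7 195.3 539. ]
t 37.0 tcp [662.2 307.2 162.4] rot [ 1.8e+02  1.0e-01 -1.1e+00] warmer [ 65.3 192.9 162.4] F [-0.9  0.5 -0.3] gap 33.8 grip 0.0 j [ 21.  30.  67.  -0.  83. 112.]
t 37.0 tcp [662.2 307.2 162.4] rot [ 1.8e+02  1.0e-01 -1.1e+00] warmer [ 65.3 192.9 162.4] F [-0.9  0.5 -0.3] gap 33.8 grip 0.0 j [ 21.  30.  67.  -0.  83. 112.]
shift [-1.3 -3.2 64.4]
```

View pics/k2.png

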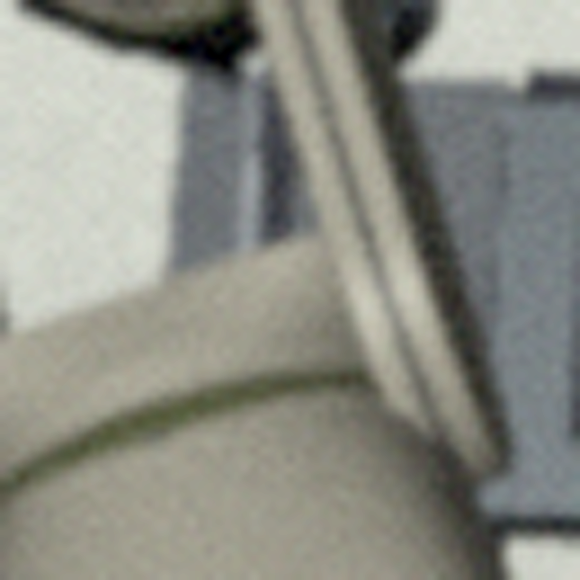

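The arm hides the knob here. The pads held the bar at yaw -0.9°, so I'll go on and verify afterwards. Now the fin pinch.

```bash
python3 -m handwheel '[[-0.001,-0.0015,0.015,0,0,0,0.034],[0,-0.001,0.015,0,0,0,0.034],[0,0,0.014,0,0,0,0.034],[0,0,0.01,0,0,0,0.034],[0,0,0.006,0,0,0,0.034],[0,0,0.003,0,0,0,0.034],[0,0,0,0,0,0,0.034],[0,0,0,0,0,0,0.034]]' 30
python3 go.py 64 196 98
python3 -m handwheel '[[0,0,0,0,0,0,0],[0,0,0,0,0,0,0],[0,0,0,0,0,0,0],[0,0,0,0,0,0,0],[0,0,0,0,0,0,0]]' 30; python3 go.py 64 196 98
```

```text
time: 37.68
tool_pos: [661.2, 310.4, 100.5]
tcp_rot: [-180.0, -0.0, -1.0]
ft_force: [-0.4, 0.5, 0.0]
finger_gap: 34.1
grip_force: 0.0
t 37.7 tcp [661.2 310.4 100.5] rot [-180.   -0.   -1.] warmer [ 64.2 196.1 100.5] F [-0.4  0.5  0. ] gap 34.1 grip 0.0 j [ 21.  33.  69.  -0.  77. 112.]
shift [-0.2  0.1  2.5]
time: 38.1
tool_pos: [661.7, 311.1, 101.4]
tcp_rot: [-179.9, -0.1, -1.0]
ft_force: [0.4, 2.8, 4.7]
finger_gap: 9.5
grip_force: 32.6
t 38.1 tcp [661.7 311.1 101.4] rot [-1.799e+02 -1.000e-01 -1.000e+00] warmer [ 64.7 196.7 101.4] F [0.4 2.8 4.7] gap 9.5 grip 32.6 j [ 21.  33.  69.   0.  77. 112.]
shift [-0.8  0.7  3.4]
```

Fin gripped. Slide to the front.

```bash
python3 -m handwheel '[[-0.006,0,0,0,0,0,0],[-0.01,0,0,0,0,0,0],[-0.01,0,0,0,0,0,0],[-0.01,0,0,0,0,0,0],[-0.009,0,0,0,0,0,0],[-0.007,0,0,0,0,0,0],[-0.005,0,0,0,0,0,0],[0,0,0,0,0,0,0]]' 40
python3 go.py
python3 -m handwheel '[[-0.003,0,0,0,0,0,0],[-0.003,0,0,0,0,0,0],[0,0,0,0,0,0,0],[0,0,0,0,0,0,0],[0,0,0,0,0,0,0]]'
python3 go.py
```

```text
time: 38.77
tool_pos: [603.7, 312.2, 101.4]
tcp_rot: [-179.9, -0.1, -1.0]
ft_force: [-1.4, 4.7, 6.4]
finger_gap: 9.4
grip_force: 41.3
t 38.8 tcp [603.7 312.2 101.4] rot [-1.799e+02 -1.000e-01 -1.000e+00] warmer [  6.8 196.8 101.4] F [-1.4  4.7  6.4] gap 9.4 grip 41.3 j [ 23.  26.  80.   0.  75. 114.]
time: 39.18
tool_pos: [598.3, 312.3, 101.4]
tcp_rot: [-179.9, -0.1, -1.0]
ft_force: [-1.1, 5.0, 6.4]
finger_gap: 9.6
grip_force: 41.4
t 39.2 tcp [598.3 312.3 101.4] rot [-1.799e+02 -1.000e-01 -1.000e+00] warmer [  1.3 196.8 101.4] F [-1.1  5.   6.4] gap 9.6 grip 41.4 j [ 23.  25.  81.   0.  75. 114.]
```

```bash
python3 -m handwheel '[[-0.002,0,0,0,0,0,0],[-0.002,0,0,0,0,0,0],[-0.002,0,0,0,0,0,0],[0,0,0,0,0,0,0],[0,0,0,0,0,0,0],[0,0,0,0,0,0,0]]'
python3 go.py
```

```text
time: 39.68
tool_pos: [597.4, 312.2, 101.5]
tcp_rot: [-179.8, -0.7, -1.1]
ft_force: [26.0, 8.2, -11.3]
finger_gap: 9.0
grip_force: 39.4
t 39.7 tcp [597.4 312.2 101.5] rot [-179.8   -0.7   -1.1] warmer [  0.5 196.7 101.5] F [ 26.    8.2 -11.3] gap 9.0 grip 39.4 j [ 23.  24.  81.  -0.  74. 114.]
```

At the end stop (26 N). I'll release, rise, move away and verify.

```bash
python3 -m handwheel '[[0.001,0,0,0,0,0,0.034],[0,0,0,0,0,0,0.034],[0,0,0,0,0,0,0.034],[0,0,-0.015,0,0,0,0.034],[0,0,-0.025,0,0,0,0.034],[0,0,-0.03,0,0,0,0.034],[0,0,-0.03,0,0,0,0.034],[0,0.02,-0.02,0,0,0,0.034]]' 25
python3 -m handwheel '[[0,0.03,0,0,0,0,0.034],[0,0.03,0,0,0,0,0.034],[0,0.03,0,0,0,0,0.034],[0,0.03,0,0,0,0,0.034],[0,0.03,0,0,0,0,0.034],[0,0.03,0,0,0,0,0.034],[0,0.03,0,0,0,0,0.034],[0,0.03,0,0,0,0,0.034]]'
python3 -m handwheel '[[0,0.03,0,0,0,0,0.034],[0,0.03,0,0,0,0,0.034],[0,0.02,0,0,0,0,0.034],[0,0,0,0,0,0,0.034],[0,0,0,0,0,0,0.034]]'
python3 knob.py k3; python3 look.py l6
```

```text
time: 40.35
tool_pos: [592.7, 294.3, 224.8]
tcp_rot: [-179.8, -0.2, -0.8]
ft_force: [0.8, -0.3, 1.1]
finger_gap: 34.0
grip_force: 0.0
time: 41.02
tool_pos: [587.9, 50.2, 221.3]
tcp_rot: [180.0, -0.0, -1.0]
ft_force: [-0.5, -0.6, -0.1]
finger_gap: 34.1
grip_force: 0.0
time: 41.43
tool_pos: [586.8, -29.4, 221.0]
tcp_rot: [-180.0, -0.0, -1.1]
ft_force: [-0.8, 0.3, 0.3]
finger_gap: 34.0
grip_force: 0.0
cover centre z [np.float64(72.2), np.float64(72.7), np.float64(72.9), np.float64(72.9)]
knob px [183.01614148 212.3338757 ]
[182 216] 333 [-11.6   2.2]
[182 217] 346 [-14.7   2. ]
[182 218] 328 [-17.8   1.7]
fin [  0.7 194.9 107.8]
t 41.5 tcp [586.9 -28.4 220.9] rot [-180.    -0.    -1.1] warmer [  -4.1 -144.   220.9] F [ 0.4  0.8 -0.5] gap 34.0 grip 0.0 j [-8.  6. 90.  0. 84. 83.]
[380 170  17  16 210] [[ 699.9 -341.4   22. ]] [ 25.  26. 116.]
[417 227  17  16 220] [[ 512.7 -462.    22. ]] [106.  87. 137.]
t 41.6 tcp [587.  -27.5 220.6] rot [-180.    -0.    -0.9] warmer [  -4.  -143.   220.6] F [0.8 0.3 0.3] gap 34.1 grip 0.0 j [-8.  6. 90.  0. 84. 83.]
```

View pics/k3.png

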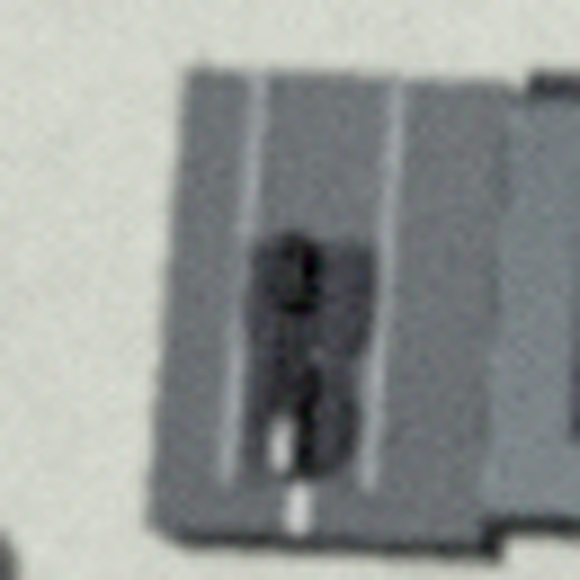

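View pics/l6.png

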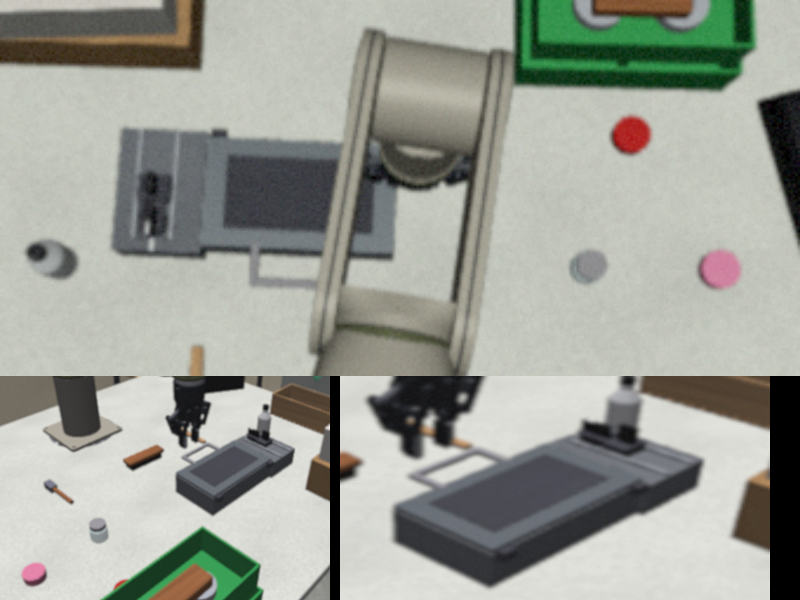

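The pointer faces the dash. Its (280,440) against the dash at (297,510) is just height parallax. The lock is home (fin at warmer x≈1), the cover is shut, the jar and bottle stand where they were, and the robot is clear.

```bash
python3 -c "
from bench import r
print(r.hand_in())"
```

```text
the job is handed in; nothing more can be done
None
```

I handed the job in with all three tins flat in the warmer, the cover shut, the knob at the dash and the lock home; hand-in gave no verdict, and I didn't re-check the tins after the cover closed.

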